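Charge the ball mill: scoop the grinding balls into the jar and send it to the mill

ROBOT

A 7-joint arm with a two-finger parallel gripper is mounted at the origin on the work surface. World frame = base frame: x ahead of the robot, y to its left, z up, the work surface at z = 0. Lengths are in m, angles in rad, forces in N, time in s.
With the tool pointing down it reaches from about 0.425 to 0.925 m from the base axis. Payload 6.8 kg.
Tool frame: the origin (TCP) lies between the finger pads; the fingertips stand r.tcp_to_tips ahead of it and the grasp point (between the pads) is the TCP (r.tcp_to_tips is the distance from the TCP to the fingertips, in m); z points along the fingers, y is the line along which they close (so a half turn about z gives the same grasp; the last joint's range is limited). The gripper opens to 85 mm and grips with 20 to 120 N. Pads are 22 mm wide; open, the fingers measure 114 mm over their backs; the gripper's body (76 mm by 85 mm) begins 54 mm behind the grasp point. The pads swing forward as they close: fully open they stand 13 mm farther back than shut.
Start: joints at [1.129, 0.477, 0.022, 1.555, -0.011, 1.109, -0.083], TCP at [0.221, -0.638, 0.25] pointing down, gripper open.
Joint ranges: [-2.96, 2.96], [-0.34, 2.1], [-1.41, 1.46], [0.24, 2.44], [-1.37, 4.51], [0.17, 1.92], [-2.96, 2.96]. Speed limits (rad/s): [2.39, 2.39, 3.14, 3.14, 3.14, 3.14, 3.14].

INTERFACE

Orientations are given as a rotation vector (axis times angle).
In Python, from bench import r gives the robot as it stands.
- The arm moves only by the tool servo_tool, never from a script. Its argument "commands" is a list of rows, each a list of 2 entries, a list of its own where there are three numbers: the shift along the tool's x, y, z normalised to -1 to 1, where 1 is 250 mm, then the turn, a rotation vector about the tool's x, y, z normalised to -1 to 1, where 1 is 90 degrees. In form: [[[dx, dy, dz], [ax, ay, az]], ...]. A call has 1 to 20 rows; each row is the pose to reach, as a shift and turn from the pose commanded when the call began, along the tool's axes at that moment; what a row does not reach only later rows make up. A row lasts 1/10 s, in which the tool goes at most 50 mm and 8.59 degrees, less where a joint would pass 70% of its speed; a pose out of reach is approached as far as the arm can. A call with a number of a shift or a turn outside -1 to 1 is refused whole. A call with a gripper value outside its range is refused whole. "claw" is the closure, from 0 (fully open) to 1 (shut), set as the call begins (left out, the last holds). The fingers move at their own pace and stop on an object; "squeeze" is the grip in N (left out, the last holds). Time passes only in rows, so rows that repeat a pose let the fingers close. It gives the time, the measured TCP pose, the force, the opening and the grip force at its end, in the units of the state.
- r.get_obs(): the state, without advancing time (a new reading comes with each control period).
- r.grab_frame(name): name is "side" or "top" or "wrist"; returns (picture, depth): 420x560x3 uint8, red, green, blue; 420x560 float32, m along the optical axis (not along the pixel's ray), 0 where there is no reading.
- r.camera_model(name): a dict with "fx", "fy", "cx", "cy" (pixels), "k1" (the pictures are not rectified: a ray, as slopes to the right and down, at radius r is drawn at 1 + k1 r^2 times it, then the intrinsics apply), "extrinsics" (4x4, takes a point from camera to world coordinates); the wrist camera has in their place "hand_eye" (4x4, takes a point from camera to tool coordinates, whose origin is the TCP and whose axes are the flange's). Camera axes: x right, y down, z forward; pixel columns grow to the right and rows downward; lengths in m; the calibration is good to about 2 mm. A picture is of the moment at which its call begins: read the wrist's pose just before it. camera_model takes no time and is no camera call.
- r.hand_in(): hands the job in; it is judged then, once.
Trained networks look in the newest picture that a camera, given by its name, has taken for a name from the list of things; names that differ only in an ending like _2 or _b are one class to them, and where a whole thing is asked for, a point or a joint stands for the part that bears it (a point fixed in the world has none). Each returns a list of dicts, best first, with "confidence" (0 to 1); they miss things now and then, are a little off and sometimes report something else, mostly with a low value. They report only what shows in the picture. A call takes as long as a camera call.
- r.boxes_of(camera, target): "uv" ([column, row] in pixels, amid what is visible of it).
- r.mark_of(camera, target): "uv" ([column, row] in pixels: a listed point, or the origin of a listed thing).
The state is a dict: "clock": time; "joints": joint angles; "qvel": joint speeds; "tau": joint torques, N m; "tcp_pos": TCP position; "orientation": TCP orientation; "contact_force": force on the tool from outside, world axes, zero at the start; "moment": the same for the moment, N m; "grip_width": finger opening in m; "gripper_force": force on a finger pad.
Only numpy, scipy, OpenCV 4.12 (cv2) and the standard library are available. Lean on these libraries where they do the work, as an engineer would, in place of code of your own. Each camera call takes 0.05 s, during which the arm holds its last target. There are 200 camera calls.

TASK

Slide the jar carriage towards the mill until it clicks in at the filling stop (yellow tab) and there, using the scoop, transfer every white grinding ball from the blue tray into the jar; do not touch the balls with the fingers. Stand the scoop upright back on its black mat, slide the carriage fully home to the mill stop (green tab), and only then press the green start button right down. Leave the other things on the bench where they are.

Things in the scene. Friction and masses are not known exactly. Their poses are not given: they have to be found in the camera images.
- scoop: Steel scoop, orange handle, 160 g; stands on its pan. Origin: centre of the pan's underside; x forward to the open lip, z up. Pan floor 76 x 76, 2 thick; walls 28 high: behind at x -38, sides x -38 to +22, 71 apart inside; the front 16 is bare lip, 60 wide. Handle: flat bar 20 wide (y), 16 thick, rises backwards at 50 degrees from (x -36, z 24) to (x -103, z 104).
- scoop_grip (a point): Point on the scoop's handle axis, slightly above its middle, to be pinched across its 20 mm width (along the scoop's y); about 82 behind and 79 above the scoop's origin.
- tray: Blue sloping tray, fixed, 210 long (x), 126 wide (y); origin at the centre of its underside. Inside y -59..+59. Near wall at x -112, 44 high. Floor: slopes down at 8 degrees from 16 high at x -110 to 6 high at x -35, flat (6 high) to x +50, where the balls lie, then a 50 degree ramp up to 56 high at x +92. Side and far walls 62 high, 4 thick.
- mat: Black rubber mat for the scoop, 150 (x) by 110 (y), 4 thick, fixed; origin at the centre of its underside.
- rail: Rail fixed to the bench, white ball mill at its end; origin on the bench under the jar's centre at joint 0; its y axis is the way to the mill, its -x side faces the robot. Tabs on the bench below the knob's path mark the stops: yellow at y +110 (filling), green at y +220 (mill). Mill housing y +315 to +455, 190 high; grey side block x +90 to +160, y +135 to +315, 120 high.
- carriage (a joint): Position of the jar carriage along the rail, m: 0 at the end away from the mill, 0.11 filling stop, 0.22 mill stop (end of travel, fully home); it starts between 0.01 and 0.08. A sprung detent clicks in at each of the two stops (about 4 N to get in or out); elsewhere it stays where it is left.
- jar_in (a point): Centre of the inner floor of the steel grinding jar, which is bolted on the carriage. Inside diameter 102, depth 53, wall 4.
- jar_rim (a point): Centre of the jar's open mouth, 96 above the bench.
- knob (a point): On the axis of the carriage's upright red knob, at the height to grip: diameter 24, from 60 to 105 above the bench, this point at 88. It stands 105 from the jar's centre on the robot's side; the jar's wall begins 38 from the knob's surface, so grip it along the rail's direction or push it.
- start (a joint): Green start button, m: 0 released, 0.006 fully down; spring, 5 N.
- start_top (a point): Centre of the button's top, diameter 30, on a fixed grey console 85 by 85 and 40 high; it is pressed downwards.
- ball1: White ceramic grinding ball, diameter 22, 20 g; origin at its centre. May be absent.
- ball2: White ceramic grinding ball, diameter 22, 20 g; origin at its centre. May be absent.
- ball3: White ceramic grinding ball, diameter 22, 20 g; origin at its centre. May be absent.
- ball4: White ceramic grinding ball, diameter 22, 20 g; origin at its centre. May be absent.
- ball5: White ceramic grinding ball, diameter 22, 20 g; origin at its centre. May be absent.
- ball6: White ceramic grinding ball, diameter 22, 20 g; origin at its centre. May be absent.
- ball7: White ceramic grinding ball, diameter 22, 20 g; origin at its centre. May be absent.
- solvent_bottle: Amber solvent bottle, diameter 72, 170 high; origin at the centre of its underside. Bystander, leave alone.
- salt_jar: White jar with red cap, diameter 64, 85 high; origin at the centre of its underside. Bystander, leave alone.
- vial_a: Amber vial, diameter 24, 34 high; origin at the centre of its underside. Bystander, leave alone.
- vial_b: Amber vial, diameter 24, 34 high; origin at the centre of its underside. Bystander, leave alone.
- beaker: Glass beaker, diameter 64, 75 high; origin at the centre of its underside. Bystander, leave alone.
- tip_box: Blue pipette tip box, 90 by 70 by 55; origin at the centre of its underside. Bystander, leave alone.

How it is judged:
By the outcome, as a careful person would: the job done as asked, in the order asked, and still so for the second after the job is handed in, with the robot touching nothing.
Of ball1, ball2, ball3, ball4, ball5, ball6, ball7 only 5 to 7 are there at a start; the rules pass over those that are not, and their reading is None.
At some moment in a run one of scoop may be knocked a few centimetres aside while the robot is not near it.
It also fails if it takes over 210 s, if anything falls off the work surface, if the arm or the gripper's body presses on something with over 40 N, if the wrist force passes 120 N, or if a joint passes its speed limit or range.

## Working session

There is one attempt and no reset: what is moved stays moved. The work goes in short steps, Python scripts to look and compute and a tool call to move; the robot and the scene stay as the last step left them, time stands still between calls to the robot, and variables do not carry over. Pictures are saved under pics/ and viewed, at most 14 in all, crops included, and the job is handed in when it is done.

Besides the shell and the picture viewer there is one more tool, called after "Request:" in YAML: its name, and indented under it one key for each argument. servo_tool: Moves the arm, as the interface text tells. Scaled input: -1 to 1 covers 250 mm each way for a shift and 90 degrees each way for a turn. Its arguments: {"type":"object","properties":{"commands":{"type":"array"},"claw":{"type":"number"},"squeeze":{"type":"number"}},"required":["commands"]}

```bash
mkdir -p pics; ls; cat > h.py <<'E'
import numpy as np, cv2
from bench import r
from scipy.spatial.transform import Rotation as R
def ext(cam, obs=None):
    m=r.camera_model(cam)
    if 'extrinsics' in m: return m,np.array(m['extrinsics'])
    o=obs or r.get_obs(); T=np.eye(4); T[:3,:3]=R.from_rotvec(o['orientation']).as_matrix(); T[:3,3]=o['tcp_pos']
    return m,T@np.array(m['hand_eye'])
def ray(cam,uv,obs=None):
    m,E=ext(cam,obs); K=np.array([[m['fx'],0,m['cx']],[0,m['fy'],m['cy']],[0,0,1.]])
    p=cv2.undistortPoints(np.array([[uv]],float),K,np.array([m['k1'],0,0,0,0.]))[0,0]
    return E[:3,3],E[:3,:3]@np.array([p[0],p[1],1.])
def at_z(cam,uv,z,obs=None):
    o,d=ray(cam,uv,obs); return o+d*(z-o[2])/d[2]
def at_d(cam,uv,dep,obs=None):
    o,d=ray(cam,uv,obs); return o+d*dep
def proj(cam,P,obs=None):
    m,E=ext(cam,obs); Pc=(np.atleast_2d(P)-E[:3,3])@E[:3,:3]; s=Pc[:,:2]/Pc[:,2:]; s=s*(1+m['k1']*(s**2).sum(1,keepdims=True))
    return s*[m['fx'],m['fy']]+[m['cx'],m['cy']]
def tri(a,b):
    (o1,d1),(o2,d2)=a,b
    A=np.stack([d1,-d2],1); t=np.linalg.lstsq(A,o2-o1,rcond=None)[0]
    p,q=o1+d1*t[0],o2+d2*t[1]; return (p+q)/2,np.linalg.norm(p-q)
def cloud(cam,dep,obs=None):
    m,E=ext(cam,obs); h,w=dep.shape; u,v=np.meshgrid(np.arange(w),np.arange(h))
    K=np.array([[m['fx'],0,m['cx']],[0,m['fy'],m['cy']],[0,0,1.]])
    p=cv2.undistortPoints(np.stack([u,v],-1).reshape(-1,1,2).astype(float),K,np.array([m['k1'],0,0,0,0.])).reshape(h,w,2)
    P=np.dstack([p*dep[...,None],dep]); return P@E[:3,:3].T+E[:3,3]
E
cat > a.py <<'E'
from h import *
print(r.tcp_to_tips, r.get_obs())
D={}
for c in ['side','top']:
    im,d=r.grab_frame(c); cv2.imwrite(f'pics/{c}0.png',im[...,::-1]); np.savez(f'{c}0.npz',im=im,d=d)
    print(c,np.round(ext(c)[1],3).tolist())
    for n in ['scoop','scoop_grip','tray','mat','rail','knob','jar_rim','start_top','ball1','solvent_bottle','salt_jar','vial_a','beaker','tip_box']:
        l=r.mark_of(c,n)
        for x in l[:9 if n=='ball1' else 2 ]:
            uv=x['uv']; D.setdefault(n,{}).setdefault(c,uv); dd=d[int(uv[1]),int(uv[0])]
            print(c,n,np.round(uv,0),round(x['confidence'],2),np.round(at_d(c,uv,dd),3))
for n,v in D.items():
    if len(v)==2: p,e=tri(ray('side',v['side']),ray('top',v['top'])); print('TRI',n,np.round(p,4),round(e,4))
E
python3 a.py
```

```text
pics
0.019 {'clock': 0.0, 'joints': array([ 1.12894041,  0.47780978,  0.02235553,  1.55643993, -0.011485  ,
        1.10929436, -0.08308434]), 'qvel': array([ 0.0001986 , -0.0016201 , -0.00063586, -0.0010705 ,  0.00051423,
       -0.00041007, -0.00013608]), 'tau': array([-3.62901237e-04, -5.96467888e+01,  1.60788383e+00, -2.81202292e+01,
        1.24152331e-02,  9.30056238e-03, -5.33554658e-05]), 'tcp_pos': array([ 0.22092158, -0.63724115,  0.24932437]), 'orientation': array([-3.09620169e+00, -5.21585950e-01,  7.15715794e-04]), 'contact_force': array([-0.430733  , -0.34005205, -0.01085303]), 'moment': array([-0.01123356, -0.00622366, -0.03658763]), 'gripper_force': 0.0, 'grip_width': 0.08568281149748082}
side [[0.989, -0.107, 0.101, 0.481], [-0.146, -0.663, 0.734, -0.855], [-0.012, -0.741, -0.671, 0.85], [0.0, 0.0, 0.0, 1.0]]
side scoop [264. 248.] 0.88 [ 0.552 -0.056  0.005]
side scoop_grip [231. 216.] 0.85 [ 0.481 -0.015  0.083]
side scoop_grip [347. 234.] 0.43 [ 0.756 -0.058  0.025]
side tray [262. 329.] 0.8 [ 0.518 -0.292  0.018]
side mat [261. 248.] 0.77 [ 0.545 -0.052  0.002]
s
[... 2416 characters left out ...]
[344. 156.] 0.89 [ 0.723 -0.235  0.054]
top tip_box [359. 223.] 0.63 [ 0.547 -0.276  0.024]
TRI scoop [ 0.5506 -0.0429 -0.0085] 0.0042
TRI scoop_grip [ 0.4765 -0.0281  0.0951] 0.0089
TRI tray [ 0.5158 -0.2806  0.0008] 0.0061
TRI mat [ 0.5424 -0.0427 -0.0082] 0.0058
TRI rail [0.6181 0.137  0.0023] 0.0024
TRI knob [0.5097 0.1626 0.0863] 0.0013
TRI jar_rim [0.5606 0.1586 0.1043] 0.1117
TRI start_top [0.5173 0.1399 0.178 ] 0.164
TRI ball1 [ 0.5006 -0.302   0.0131] 0.0663
TRI solvent_bottle [ 0.7747 -0.0273  0.0018] 0.0101
TRI salt_jar [ 0.7494  0.0646 -0.0088] 0.001
TRI vial_a [ 0.6764 -0.0625 -0.0007] 0.0011
TRI beaker [ 0.7091 -0.1406 -0.002 ] 0.0105
TRI tip_box [ 0.6224 -0.2599  0.0156] 0.217
```

```bash
python3 - <<'E'
import cv2
for c,(x0,x1,y0,y1) in {'side':(120,420,80,380),'top':(60,440,90,340)}.items():
    i=cv2.imread(f'pics/{c}0.png')[y0:y1,x0:x1]; cv2.imwrite(f'pics/{c}0c.png',cv2.resize(i,None,fx=2,fy=2,interpolation=2))
E
```

```text
(no output)
```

View pics/side0c.png

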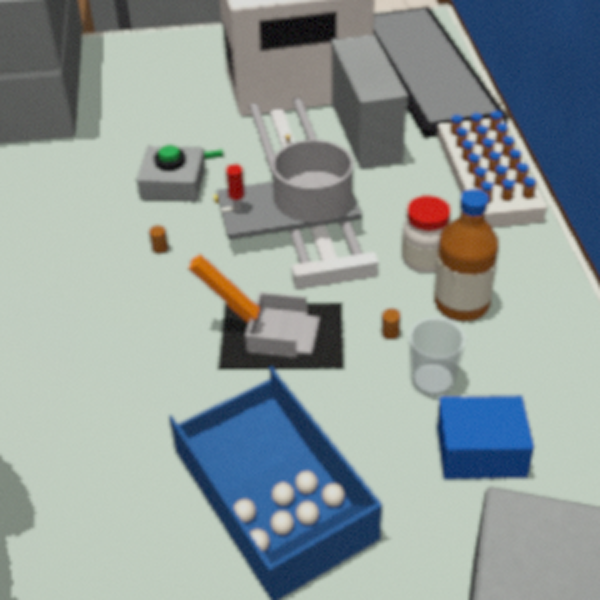

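View pics/top0c.png

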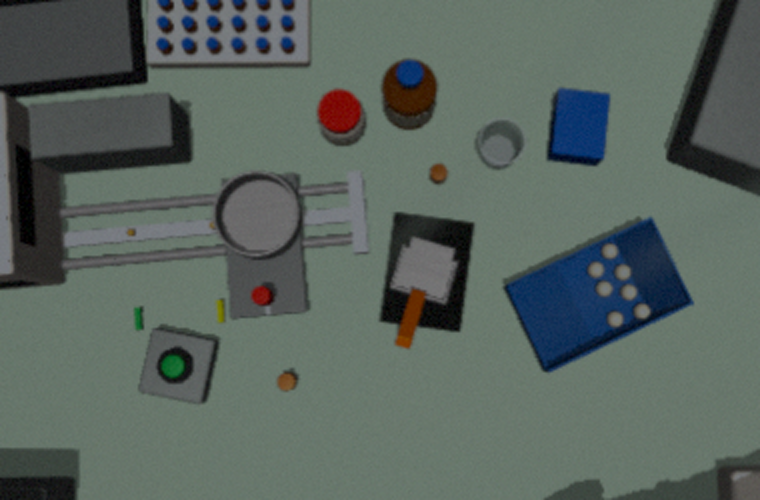

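Seven balls lie in the tray: the side crop shows them around (290,510). The scoop is on its mat at (285,330) and the red knob at (235,182). The yellow tab sits just beyond the knob.

```bash
cat >> h.py <<'E'
def Rt(yaw,pitch=0):
    """tool frame for scoop-yaw (deg): tool x along heading, z down; pitch>0 = nose-down turn about heading's left axis"""
    return R.from_euler('z',yaw,degrees=True)*R.from_euler('y',pitch,degrees=True)*R.from_rotvec([np.pi,0,0])
def cmd(pos,rot,p0=None,R0=None):
    o=r.get_obs(); R0=R0 or R.from_rotvec(o['orientation']); p0=o['tcp_pos'] if p0 is None else p0
    s=R0.inv().apply(np.array(pos)-p0)/.25; t=(R0.inv()*rot).as_rotvec()/(np.pi/2)
    n=max(np.linalg.norm(s)*.25/.05,np.linalg.norm(t)*90/8.59)
    print('CMD',np.round(s,3).tolist(),np.round(t,3).tolist(),'minrows',round(n,1))
E
python3 - <<'E'
from h import *
print(r.camera_model('wrist')); print({k:r.camera_model('top')[k] for k in ('fx','k1')})
cmd([.40,-.40,.40],Rt(0))
E
```

```text
{'fx': 354.534039295063, 'fy': 354.534039295063, 'cx': 283.9958130597569, 'cy': 203.10525677623752, 'k1': -0.07427949280425673, 'hand_eye': array([[ 8.73191029e-04, -9.62173668e-01, -2.72435444e-01,
         6.93079456e-02],
       [ 9.99999389e-01,  6.55452529e-04,  8.90234135e-04,
         3.99719915e-04],
       [-6.77991343e-04, -2.72436054e-01,  9.62173652e-01,
        -1.24555294e-01],
       [ 0.00000000e+00,  0.00000000e+00,  0.00000000e+00,
         1.00000000e+00]])}
{'fx': 509.84093979662083, 'k1': -0.04380164772694797}
CMD [0.987, -0.664, -0.599] [-0.0, -0.0, 0.213] minrows 6.7
```

```bash
python3 -c "
from h import *
cmd([.60,-.16,.45],Rt(0))"
```

```text
CMD [2.058, -1.309, -0.799] [-0.0, -0.0, 0.213] minrows 12.8
```

Request:
servo_tool:
  commands:
    - [[0.987, -0.664, -0.6], [0, 0, 0.213]]
    - [[0.987, -0.664, -0.6], [0, 0, 0.213]]
    - [[0.987, -0.664, -0.6], [0, 0, 0.213]]
    - [[0.987, -0.664, -0.6], [0, 0, 0.213]]
    - [[0.987, -0.664, -0.6], [0, 0, 0.213]]
    - [[0.987, -0.664, -0.6], [0, 0, 0.213]]
    - [[0.987, -0.664, -0.6], [0, 0, 0.213]]
    - [[0.987, -0.664, -0.6], [0, 0, 0.213]]

```text
clock: 2.3
tcp_pos: [0.4045, -0.396, 0.4032]
orientation: [3.14, 0.012, 0.008]
contact_force: [-0.6, -0.5, -0.4]
grip_width: 0.085
gripper_force: 0.0
```

Request:
servo_tool:
  commands:
    - [[0.8, -0.96, -0.2], [0, 0, 0]]
    - [[0.8, -0.96, -0.2], [0, 0, 0]]
    - [[0.8, -0.96, -0.2], [0, 0, 0]]
    - [[0.8, -0.96, -0.2], [0, 0, 0]]
    - [[0.8, -0.96, -0.2], [0, 0, 0]]
    - [[0.8, -0.96, -0.2], [0, 0, 0]]
    - [[0.8, -0.96, -0.2], [0, 0, 0]]
    - [[0.8, -0.96, -0.2], [0, 0, 0]]
    - [[0.8, -0.96, -0.2], [0, 0, 0]]

```text
clock: 3.2
tcp_pos: [0.5995, -0.1618, 0.4497]
orientation: [3.141, -0.004, -0.002]
contact_force: [-0.4, -0.2, -0.3]
grip_width: 0.0854
gripper_force: 0.0
```

```bash
cat > b.py <<'E'
from h import *
import sys
tag=sys.argv[1]; names=sys.argv[2].split(',')
o=r.get_obs(); im,d=r.grab_frame('wrist'); cv2.imwrite(f'pics/{tag}.png',im[...,::-1]); np.savez(f'{tag}.npz',im=im,d=d,p=o['tcp_pos'],w=o['orientation'])
print(np.round(o['joints'],2), np.round(o['tcp_pos'],4))
for n in names:
    for x in r.mark_of('wrist',n)[:9 if n=='ball1' else 1]:
        uv=x['uv']; dd=d[int(uv[1]),int(uv[0])]
        print(n,np.round(uv,0),round(x['confidence'],2),np.round(at_d('wrist',uv,dd,o),4))
E
python3 b.py w1 scoop,scoop_grip,tray,mat,rail,knob,jar_rim,start_top,ball1
```

```text
[ 0.31  0.29 -0.2   1.39  0.06  1.47 -1.46] [ 0.5995 -0.1618  0.4497]
scoop [214. 182.] 0.91 [ 0.5444 -0.0473  0.007 ]
scoop_grip [188. 243.] 0.87 [ 0.4716 -0.0215  0.0912]
tray [353. 198.] 0.62 [ 0.5205 -0.2747  0.0214]
mat [273.  75.] 0.69 [ 0.7107 -0.1457  0.005 ]
rail [105. 140.] 0.78 [0.6138 0.1268 0.0075]
knob [ 66. 218.] 0.95 [0.5133 0.1511 0.1042]
jar_rim [ 45. 147.] 0.83 [0.6092 0.2062 0.0437]
start_top [ 17. 264.] 0.78 [0.4194 0.2799 0.064 ]
ball1 [361. 200.] 0.68 [ 0.5198 -0.2854  0.0288]
ball1 [356. 182.] 0.66 [ 0.5484 -0.276   0.0297]
ball1 [376. 185.] 0.6 [ 0.5436 -0.3085  0.028 ]
ball1 [386. 215.] 0.55 [ 0.4927 -0.3301  0.0253]
ball1 [366. 220.] 0.53 [ 0.4851 -0.2976  0.0259]
ball1 [365. 167.] 0.5 [ 0.5783 -0.2809  0.0628]
ball1 [379. 203.] 0.47 [ 0.5136 -0.3166  0.0276]
```

View pics/w1.png

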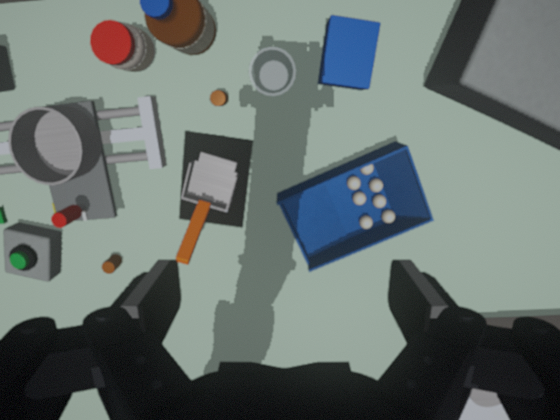

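The wrist view shows the tray at (355,207), with seven balls around (370,195). The scoop pan is at (212,178) with its handle running to (185,258), and the knob top is at (62,218). Next I fit the geometry.

```bash
cat > fit.py <<'E'
from h import *
def load(f,cam):
    z=np.load(f+'.npz'); o=dict(tcp_pos=z['p'],orientation=z['w']) if 'p' in z else None
    P=cloud(cam,z['d'],o); H=cv2.cvtColor(z['im'],cv2.COLOR_RGB2HSV); return z['im'],H,P,z['d']>0
def scoopfit(H,P,ok,lab):
    m=ok&(H[...,0]>6)&(H[...,0]<18)&(H[...,1]>150)&(H[...,2]>80)&(abs(P[...,0]-.5)<.17)&(abs(P[...,1]+.03)<.16)&(P[...,2]>.03)&(P[...,2]<.14)
    n,L,st,_=cv2.connectedComponentsWithStats(m.astype(np.uint8)); m=L==1+np.argmax(st[1:,4])
    m=cv2.erode(m.astype(np.uint8),np.ones((2,2)))>0; q=P[m]; c=q.mean(0); q=q[np.linalg.norm(q-c,axis=1)<.09]; c=q.mean(0); v=np.linalg.svd(q-c)[2][0]; v*=np.sign(v[2])
    yaw=np.degrees(np.arctan2(-v[1],-v[0])); s=(q-c)@v; print(lab,'handle n',len(q),'c',np.round(c,4),'yaw',round(yaw,1),'elev',round(np.degrees(np.arcsin(v[2])),1),'zrange',q[:,2].min().round(3),q[:,2].max().round(3))
    g=c+v*((.083-c[2])/v[2]); print('  axis@z.083',np.round(g,4))
    f=np.array([np.cos(np.radians(yaw)),np.sin(np.radians(yaw)),0]); print('  ->origin guess',np.round(g+f*.082,4))
if __name__=='__main__':
  for f,cam in (('top0','top'),('side0','side'),('w1','wrist')):
    im,H,P,ok=load(f,cam)
    m=ok&(H[...,0]>100)&(H[...,0]<125)&(H[...,1]>120)&(abs(P[...,0]-.51)<.14)&(P[...,1]<-.15)&(P[...,1]>-.45)&(P[...,2]>.0)&(P[...,2]<.09)
    q=P[m][:,:2].astype(np.float32); q=q[(abs(q-np.median(q,0))<.14).all(1)]; print(f,'tray',cv2.minAreaRect(q))
    scoopfit(H,P,ok,f)
    for nm,lo,hi in(('yellow',22,34),('green',45,80)):
        mm=ok&(H[...,0]>lo)&(H[...,0]<hi)&(H[...,1]>110)&(abs(P[...,2])<.02)&(P[...,1]>.1)&(P[...,1]<.4)&(abs(P[...,0]-.5)<.12)
        if mm.sum()>2: print('  ',nm,mm.sum(),np.round(np.median(P[mm],0),4), np.round(np.ptp(P[mm],0),3))
    mm=ok&((H[...,0]<6)|(H[...,0]>174))&(H[...,1]>120)&(P[...,1]>.1)&(P[...,1]<.25)&(abs(P[...,0]-.51)<.05); print('   knob',np.round(np.median(P[mm&(P[...,2]>.098)],0),4))
    mm=ok&(H[...,1]<60)&(abs(P[...,2]-.096)<.006)&(abs(P[...,0]-.61)<.09)&(abs(P[...,1]-.17)<.08)
    if mm.sum()>9: print('   jar rim',mm.sum(),cv2.minEnclosingCircle(P[mm][:,:2].astype(np.float32)))
    mm=ok&(H[...,0]>45)&(H[...,0]<85)&(H[...,1]>110)&(P[...,2]>.04)&(P[...,2]<.08)&(P[...,1]>.2)&(P[...,0]<.5); 
    if mm.sum(): print('   button',mm.sum(),np.round(np.median(P[mm],0),4),P[mm][:,2].max())
E
python3 fit.py
```

```text
top0 tray ((0.5082136988639832, -0.2702285051345825), (0.12526340782642365, 0.21179437637329102), 24.125335693359375)
top0 handle n 162 c [ 0.4774 -0.0241  0.0813] yaw -17.4 elev 48.1 zrange 0.036 0.115
  axis@z.083 [ 0.4759 -0.0237  0.083 ]
  ->origin guess [ 0.5542 -0.0481  0.083 ]
   yellow 33 [0.4946 0.23   0.0083] [0.027 0.01  0.012]
   green 37 [0.4874 0.3393 0.0091] [0.027 0.01  0.013]
   knob [0.5098 0.1632 0.1042]
   jar rim 222 ((0.6141645908355713, 0.17093835771083832), 0.05475038290023804)
   button 142 [0.4217 0.2816 0.0603] 0.0722718109753584
side0 tray ((0.508336067199707, -0.2735159397125244), (0.12770357728004456, 0.21368342638015747), 23.536943435668945)
side0 handle n 269 c [ 0.4825 -0.0319  0.0724] yaw -17.7 elev 50.2 zrange 0.032 0.114
  axis@z.083 [ 0.474  -0.0293  0.083 ]
  ->origin guess [ 0.5521 -0.0542  0.083 ]
   green 20 [0.4836 0.3353 0.0072] [0.024 0.011 0.012]
   knob [0.5104 0.1559 0.1043]
   jar rim 233 ((0.5953927040100098, 0.16660228371620178), 0.07598347961902618)
   button 72 [0.4235 0.2738 0.0589] 0.0645894415699868
w1 tray ((0.511120617389679, -0.27175554633140564), (0.1254723221063614, 0.20732450485229492), 24.341718673706055)
w1 handle n 694 c [ 0.4841 -0.0272  0.078 ] yaw -17.1 elev 49.7 zrange 0.036 0.115
  axis@z.083 [ 0.48   -0.0259  0.083 ]
  ->origin guess [ 0.5584 -0.05    0.083 ]
   green 51 [0.4834 0.3357 0.0095] [0.023 0.008 0.006]
   knob [0.5126 0.1599 0.1053]
   jar rim 1033 ((0.596809983253479, 0.1687558889389038), 0.07434237003326416)
   button 241 [0.4268 0.2766 0.062 ] 0.0645347630906945
```

Request:
servo_tool:
  commands:
    - [[-0.2, -0.8, 0.4], [0, 0, -0.042]]
    - [[-0.2, -0.8, 0.4], [0, 0, -0.042]]
    - [[-0.2, -0.8, 0.4], [0, 0, -0.042]]
    - [[-0.2, -0.8, 0.4], [0, 0, -0.042]]
    - [[-0.2, -0.8, 0.4], [0, 0, -0.042]]
    - [[-0.2, -0.8, 0.4], [0, 0, -0.042]]

```text
clock: 4.3
tcp_pos: [0.5481, 0.0448, 0.3486]
orientation: [-3.138, -0.115, 0.005]
contact_force: [0.9, -0.4, 0.5]
grip_width: 0.0854
gripper_force: 0.0
```

```bash
python3 -c "
from h import *
print(r.get_obs()['tcp_pos']);cmd([.511,.162,.18],Rt(3.8));cmd([.511,.162,.089],Rt(3.8))"
```

```text
[0.54808395 0.04477822 0.34864388]
CMD [-0.112, -0.477, 0.676] [-0.001, 0.002, 0.004] minrows 4.2
CMD [-0.11, -0.477, 1.04] [-0.001, 0.002, 0.004] minrows 5.7
```

Request:
servo_tool:
  commands:
    - [[-0.112, -0.477, 0.65], [0, 0, 0]]
    - [[-0.112, -0.477, 0.65], [0, 0, 0]]
    - [[-0.112, -0.477, 0.65], [0, 0, 0]]
    - [[-0.112, -0.477, 0.65], [0, 0, 0]]
    - [[-0.112, -0.477, 0.65], [0, 0, 0]]
    - [[-0.11, -0.477, 0.85], [0, 0, 0]]
    - [[-0.11, -0.477, 1.0], [0, 0, 0]]
    - [[-0.11, -0.477, 1.0], [0, 0, 0]]
    - [[-0.11, -0.477, 1.0], [0, 0, 0]]

```text
clock: 5.2
tcp_pos: [0.5161, 0.1563, 0.1012]
orientation: [3.14, 0.1, 0.0]
contact_force: [0.8, -0.1, 0.5]
grip_width: 0.0854
gripper_force: 0.0
```

Request:
servo_tool:
  commands:
    - [[0, 0, 0.04], [0, 0, 0]]
    - [[0, 0, 0.04], [0, 0, 0]]
    - [[0, 0, 0.04], [0, 0, 0]]
    - [[0, 0, 0.04], [0, 0, 0]]
    - [[0, 0, 0.04], [0, 0, 0]]
    - [[0, 0, 0.04], [0, 0, 0]]
    - [[0, 0, 0.04], [0, 0, 0]]
    - [[0, 0, 0.04], [0, 0, 0]]
  claw: 1
  squeeze: 40

```text
clock: 6.0
tcp_pos: [0.5157, 0.1575, 0.0914]
orientation: [-3.139, -0.103, -0.003]
contact_force: [-0.2, -0.1, 5.3]
grip_width: 0.0229
gripper_force: 38.9
```

Request:
servo_tool:
  commands:
    - [[0, -0.1, 0], [0, 0, 0]]
    - [[0, -0.2, 0], [0, 0, 0]]
    - [[0, -0.24, 0], [0, 0, 0]]
    - [[0, -0.265, 0], [0, 0, 0]]
    - [[0, -0.288, 0], [0, 0, 0]]
    - [[0, -0.288, 0], [0, 0, 0]]
    - [[0, -0.288, 0], [0, 0, 0]]
    - [[0, -0.288, 0], [0, 0, 0]]
    - [[0, -0.288, 0], [0, 0, 0]]

```text
clock: 6.9
tcp_pos: [0.51, 0.2302, 0.0914]
orientation: [-3.138, -0.104, -0.001]
contact_force: [-5.6, 2.7, 8.5]
grip_width: 0.0226
gripper_force: 41.0
```

Request:
servo_tool:
  commands:
    - [[0, 0, 0], [0, 0, 0]]
    - [[0, 0, 0], [0, 0, 0]]
    - [[0, 0, 0], [0, 0, 0]]
    - [[0, 0, 0], [0, 0, 0]]
    - [[0, 0, -0.2], [0, 0, 0]]
    - [[0, 0, -0.5], [0, 0, 0]]
    - [[0, 0, -0.8], [0, 0, 0]]
    - [[0, 0, -1], [0, 0, 0]]
    - [[0, 0, -1], [0, 0, 0]]
    - [[0, 0, -1], [0, 0, 0]]
    - [[0, 0, -1], [0, 0, 0]]
  claw: 0

```text
clock: 8.0
tcp_pos: [0.5108, 0.2289, 0.3414]
orientation: [-3.139, -0.102, -0.004]
contact_force: [0.3, -0.0, -0.6]
grip_width: 0.0855
gripper_force: 0.0
```

```bash
cat > c.py <<'E'
from fit import *
import sys
t=sys.argv[1]
for cam in ('top','wrist'):
    o=r.get_obs(); im,d=r.grab_frame(cam); cv2.imwrite(f'pics/{cam}{t}.png',im[...,::-1]); H=cv2.cvtColor(im,cv2.COLOR_RGB2HSV); P=cloud(cam,d,o); ok=d>0
    mm=ok&((H[...,0]<6)|(H[...,0]>174))&(H[...,1]>120)&(P[...,1]>.1)&(P[...,1]<.4)&(abs(P[...,0]-.50)<.05)&(P[...,2]>.098); print(cam,'knob',mm.sum(),np.round(np.median(P[mm],0),4))
    for nm,lo,hi in(('yellow',22,34),('green',45,80)):
        mm=ok&(H[...,0]>lo)&(H[...,0]<hi)&(H[...,1]>110)&(abs(P[...,2])<.02)&(P[...,1]>.1)&(P[...,1]<.4)&(abs(P[...,0]-.5)<.12)
        if mm.sum()>2: print('  ',nm,mm.sum(),np.round(np.median(P[mm],0),4), np.round(np.ptp(P[mm],0),3))
    mm=ok&(H[...,1]<60)&(abs(P[...,2]-.096)<.004)&(abs(P[...,0]-.61)<.08)&(abs(P[...,1]-(.171 if t=='x' else .245))<.08)
    if mm.sum()>9: print('   jar rim',mm.sum(),cv2.minEnclosingCircle(P[mm][:,:2].astype(np.float32)))
    try: scoopfit(H,P,ok,cam)
    except Exception as e: print(e)
    if cam=='wrist': print(o['tcp_pos'],o['joints'])
E
python3 c.py 2
```

```text
top knob 89 [0.5056 0.2269 0.1048]
   yellow 3 [0.481  0.2291 0.0077] [0.    0.005 0.004]
   jar rim 181 ((0.608217716217041, 0.23753350973129272), 0.05577775090932846)
top handle n 146 c [0.535  0.0209 0.0818] yaw -36.9 elev 48.8 zrange 0.035 0.116
  axis@z.083 [0.5342 0.0215 0.083 ]
  ->origin guess [ 0.5998 -0.0277  0.083 ]
wrist knob 395 [0.5075 0.2299 0.1059]
   green 127 [0.4883 0.3384 0.0107] [0.028 0.009 0.006]
   jar rim 1613 ((0.6109334230422974, 0.23791459202766418), 0.05512228608131409)
wrist handle n 875 c [0.5357 0.0253 0.0878] yaw -36.0 elev 46.5 zrange 0.039 0.115
  axis@z.083 [0.5394 0.0227 0.083 ]
  ->origin guess [ 0.6057 -0.0255  0.083 ]
[0.51011677 0.22842414 0.339683  ] [-0.18644769  0.24242543 -0.41660231  1.70071674  0.1038873   1.22094962
 -2.13388616]
```

View pics/wrist2.png

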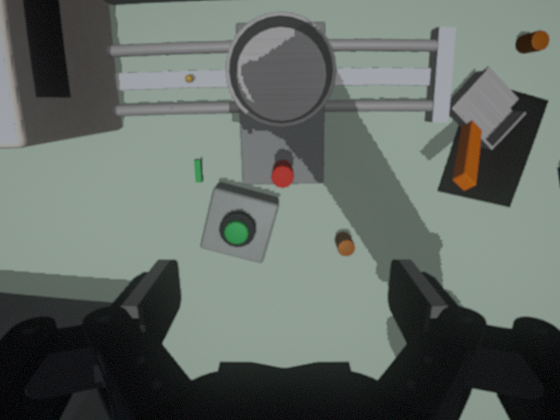

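Request:
servo_tool:
  commands:
    - [[-0.01, -0.006, 0.2], [0, 0, 0]]
    - [[-0.01, -0.006, 0.4], [0, 0, 0]]
    - [[-0.01, -0.006, 0.6], [0, 0, 0]]
    - [[-0.01, -0.006, 0.8], [0, 0, 0]]
    - [[-0.01, -0.006, 1.0], [0, 0, 0]]
    - [[-0.01, -0.006, 1.0], [0, 0, 0]]
    - [[-0.01, -0.006, 1.0], [0, 0, 0]]
    - [[-0.01, -0.006, 1.0], [0, 0, 0]]

```text
clock: 8.9
tcp_pos: [0.509, 0.2311, 0.0924]
orientation: [-3.138, -0.102, -0.004]
contact_force: [0.9, -1.1, -0.2]
grip_width: 0.0852
gripper_force: 0.0
```

Request:
servo_tool:
  commands:
    - [[0, 0, 0], [0, 0, 0]]
    - [[0, 0, 0], [0, 0, 0]]
    - [[0, 0, 0], [0, 0, 0]]
    - [[0, 0, 0], [0, 0, 0]]
    - [[0, 0, 0], [0, 0, 0]]
    - [[0, 0, 0], [0, 0, 0]]
    - [[0, 0, 0], [0, 0, 0]]
    - [[0, 0, 0], [0, 0, 0]]
  claw: 1

```text
clock: 9.7
tcp_pos: [0.508, 0.2305, 0.091]
orientation: [-3.14, -0.102, -0.001]
contact_force: [-0.9, -1.1, 6.3]
grip_width: 0.0229
gripper_force: 38.9
```

Request:
servo_tool:
  commands:
    - [[0, -0.008, 0], [0, 0, 0]]
    - [[0, -0.008, 0], [0, 0, 0]]
    - [[0, -0.008, 0], [0, 0, 0]]

```text
clock: 10.0
tcp_pos: [0.5079, 0.2325, 0.091]
orientation: [-3.14, -0.102, -0.001]
contact_force: [-1.7, -0.8, 5.5]
grip_width: 0.0232
gripper_force: 39.0
```

Request:
servo_tool:
  commands:
    - [[0, -0.008, 0], [0, 0, 0]]
    - [[0, -0.008, 0], [0, 0, 0]]
    - [[0, -0.008, 0], [0, 0, 0]]

```text
clock: 10.3
tcp_pos: [0.5078, 0.233, 0.091]
orientation: [3.138, 0.101, 0.0]
contact_force: [-2.6, -4.2, 8.3]
grip_width: 0.023
gripper_force: 39.3
```

Request:
servo_tool:
  commands:
    - [[0, 0.024, 0], [0, 0, 0]]
    - [[0, 0.024, 0], [0, 0, 0]]
    - [[0, 0.024, 0], [0, 0, 0]]

```text
clock: 10.6
tcp_pos: [0.5082, 0.2288, 0.091]
orientation: [-3.139, -0.103, -0.001]
contact_force: [-2.1, 1.2, 7.0]
grip_width: 0.023
gripper_force: 39.8
```

Request:
servo_tool:
  commands:
    - [[0, -0.007, 0], [0, 0, 0]]
    - [[0, -0.007, 0], [0, 0, 0]]
    - [[0, -0.007, 0], [0, 0, 0]]
    - [[0, -0.007, 0], [0, 0, 0]]
    - [[0, -0.007, 0], [0, 0, 0]]
    - [[0, -0.007, -0.2], [0, 0, 0]]
    - [[0, -0.007, -0.5], [0, 0, 0]]
    - [[0, -0.007, -0.7], [0, 0, 0]]
    - [[0, -0.007, -0.7], [0, 0, 0]]
    - [[0, -0.007, -0.7], [0, 0, 0]]
    - [[0, -0.007, -0.7], [0, 0, 0]]
  claw: 0

```text
clock: 11.7
tcp_pos: [0.5078, 0.2298, 0.2654]
orientation: [-3.14, -0.102, -0.001]
contact_force: [-0.3, 0.6, -0.3]
grip_width: 0.0855
gripper_force: 0.0
```

```bash
python3 -c "
from h import *
T=Rt(-36.5,-25); print(T.as_matrix())
g=np.array([.537,.022,.083]); cmd(g-.13*T.as_matrix()[:,2]+[0,0,.05],T)"
```

```text
[[ 7.28541732e-01 -5.94822787e-01  3.39724589e-01]
 [-5.39092524e-01 -8.03856861e-01 -2.51382972e-01]
 [ 4.22618262e-01  1.11022302e-16 -9.06307787e-01]]
CMD [-0.105, 0.695, 0.058] [-0.098, 0.266, 0.44] minrows 5.5
```

Request:
servo_tool:
  commands:
    - [[-0.1, 0.7, 0.06], [-0.098, 0.266, 0.44]]
    - [[-0.1, 0.7, 0.06], [-0.098, 0.266, 0.44]]
    - [[-0.1, 0.7, 0.06], [-0.098, 0.266, 0.44]]
    - [[-0.1, 0.7, 0.06], [-0.098, 0.266, 0.44]]
    - [[-0.1, 0.7, 0.06], [-0.098, 0.266, 0.44]]
    - [[-0.1, 0.7, 0.06], [-0.098, 0.266, 0.44]]
    - [[-0.1, 0.7, 0.06], [-0.098, 0.266, 0.44]]
    - [[-0.1, 0.7, 0.06], [-0.098, 0.266, 0.44]]
    - [[-0.1, 0.7, 0.06], [-0.098, 0.266, 0.44]]
    - [[-0.1, 0.7, 0.06], [-0.098, 0.266, 0.44]]

```text
clock: 12.7
tcp_pos: [0.4967, 0.0501, 0.2458]
orientation: [2.801, -0.879, 0.591]
contact_force: [-0.7, 0.6, 0.2]
grip_width: 0.0855
gripper_force: 0.0
```

```bash
python3 c.py 3 | grep -v -e yellow -e green -e rim; python3 b.py w3 scoop_grip,scoop
```

```text
top knob 77 [0.5033 0.2279 0.1037]
top handle n 152 c [0.5353 0.0208 0.0817] yaw -37.4 elev 48.4 zrange 0.038 0.116
  axis@z.083 [0.5344 0.0214 0.083 ]
  ->origin guess [ 0.5995 -0.0284  0.083 ]
wrist knob 428 [0.5032 0.2284 0.1061]
wrist handle n 1426 c [0.5351 0.0238 0.087 ] yaw -37.1 elev 47.0 zrange 0.038 0.115
  axis@z.083 [0.5381 0.0215 0.083 ]
  ->origin guess [ 0.6035 -0.0279  0.083 ]
[0.49653817 0.05159594 0.24591197] [-1.13250296  0.07786026  0.71684171  2.20731014  0.49155929  0.73054034
 -2.94495873]
[-1.12  0.08  0.71  2.21  0.49  0.73 -2.94] [0.4966 0.0523 0.246 ]
scoop_grip [282. 219.] 0.97 [0.5312 0.0262 0.0947]
scoop [283. 154.] 0.55 [ 0.5957 -0.0219  0.0075]
```

View pics/w3.png

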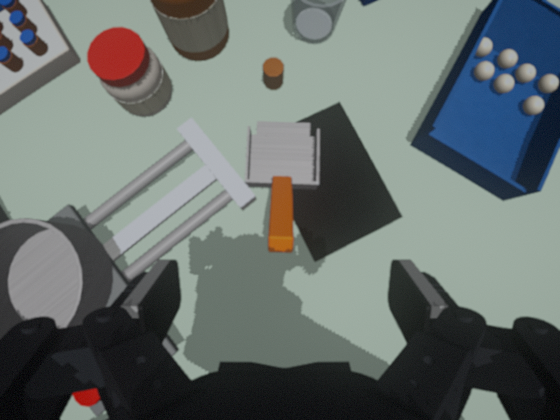

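The scoop pan is at (283,155), partly off its mat, with its handle at (281,215). The wrist joint is near its limit here, so I use the half-turn grasp instead.

Request:
servo_tool:
  commands:
    - [[0, 0, 0], [0, 0, -1]]
    - [[0, 0, 0], [0, 0, -1]]
    - [[0, 0, 0], [0, 0, -1]]
    - [[0, 0, 0], [0, 0, -1]]
    - [[0, 0, 0], [0, 0, -1]]
    - [[0, 0, 0], [0, 0, -1]]
    - [[0, 0, 0], [0, 0, -1]]
    - [[0, 0, 0], [0, 0, -1]]
    - [[0, 0, 0], [0, 0, -1]]
    - [[0, 0, 0], [0, 0, -1]]
    - [[0, 0, 0], [0, 0, -1]]
    - [[0, 0, 0], [0, 0, -1]]

```text
clock: 14.15
tcp_pos: [0.4977, 0.0491, 0.2469]
orientation: [2.436, 1.269, 0.247]
contact_force: [0.0, -0.3, -0.5]
grip_width: 0.0853
gripper_force: 0.0
```

Request:
servo_tool:
  commands:
    - [[0, 0, 0], [0, 0, -1]]
    - [[0, 0, 0], [0, 0, -1]]
    - [[0, 0, 0], [0, 0, -1]]
    - [[0, 0, 0], [0, 0, -1]]
    - [[0, 0, 0], [0, 0, -1]]
    - [[0, 0, 0], [0, 0, -1]]
    - [[0, 0, 0], [0, 0, -1]]
    - [[0, 0, 0], [0, 0, -1]]
    - [[0, 0, 0], [0, 0, -1]]
    - [[0, 0, 0], [0, 0, -1]]
    - [[0, 0, 0], [0, 0, -1]]
    - [[0, 0, 0], [0, 0, -1]]
    - [[0, 0, 0], [0, 0, -1]]

```text
clock: 15.45
tcp_pos: [0.4978, 0.0499, 0.2471]
orientation: [0.825, 2.61, -0.201]
contact_force: [-0.3, 0.7, -0.7]
grip_width: 0.0853
gripper_force: 0.0
```

```bash
cat >> h.py <<'E'
def Rf(yaw,pitch=0): return Rt(yaw,pitch)*R.from_rotvec([0,0,np.pi])
E
python3 - <<'E'
from fit import *
o=r.get_obs(); print(np.round(o['joints'],2),o['tcp_pos'])
g=np.array([.537,.0215,.083])
T=Rf(-37,-25); z=T.as_matrix()[:,2]
cmd(g-.09*z,T); cmd(g,T)
im,d=r.grab_frame('wrist'); H=cv2.cvtColor(im,cv2.COLOR_RGB2HSV); scoopfit(H,cloud('wrist',d,o),d>0,'w')
cv2.imwrite('pics/w4.png',im[...,::-1])
# mat from first pictures
for f,c in (('top0','top'),('w1','wrist')):
    im,H,P,ok=load(f,c); m=ok&(H[...,2]<45)&(abs(P[...,0]-.54)<.13)&(abs(P[...,1]+.045)<.1)&(P[...,2]<.02)
    n,L,st,_=cv2.connectedComponentsWithStats(m.astype(np.uint8)); m=L==1+np.argmax(st[1:,4]); print(f,'mat',cv2.minAreaRect(P[m][:,:2].astype(np.float32)),P[m][:,2].mean())
E
```

```text
[-0.91  0.07  0.48  2.2   0.51  0.74  0.17] [0.49779155 0.0498833  0.24705623]
CMD [0.097, 0.008, 0.318] [-0.003, -0.008, 0.022] minrows 1.7
CMD [0.093, 0.01, 0.678] [-0.003, -0.008, 0.022] minrows 3.4
w handle n 715 c [0.5221 0.0342 0.1025] yaw -36.5 elev 42.8 zrange 0.049 0.115
  axis@z.083 [0.539  0.0217 0.083 ]
  ->origin guess [ 0.6049 -0.0271  0.083 ]
top0 mat ((0.5435507893562317, -0.04699080437421799), (0.10659553110599518, 0.146931990981102), 81.52156066894531) 0.0034879229134941745
w1 mat ((0.5679528713226318, -0.08879739791154861), (0.0007430978002958, 0.003545535961166024), 62.410118103027344) 0.0050212563717057694
```

```bash
python3 - <<'E'
from h import *
g=np.array([.530,.0272,.081]); T=Rf(-37,-25); z=T.as_matrix()[:,2]
cmd(g-.09*z,T); cmd(g,T)
E
```

```text
CMD [0.133, 0.011, 0.311] [-0.002, -0.008, 0.022] minrows 1.7
CMD [0.129, 0.012, 0.67] [-0.002, -0.008, 0.022] minrows 3.4
```

Request:
servo_tool:
  commands:
    - [[0.133, 0.011, 0.15], [0, -0.008, 0.022]]
    - [[0.133, 0.011, 0.311], [0, -0.008, 0.022]]
    - [[0.133, 0.011, 0.4], [0, -0.008, 0.022]]
    - [[0.13, 0.012, 0.5], [0, -0.008, 0.022]]
    - [[0.13, 0.012, 0.6], [0, -0.008, 0.022]]
    - [[0.13, 0.012, 0.67], [0, -0.008, 0.022]]
    - [[0.13, 0.012, 0.67], [0, -0.008, 0.022]]
    - [[0.13, 0.012, 0.67], [0, -0.008, 0.022]]
    - [[0.13, 0.012, 0.67], [0, -0.008, 0.022]]

```text
clock: 16.4
tcp_pos: [0.53, 0.0285, 0.0818]
orientation: [0.861, 2.583, -0.195]
contact_force: [-0.5, -0.8, -0.0]
grip_width: 0.0853
gripper_force: 0.0
```

Request:
servo_tool:
  commands:
    - [[0, 0, 0], [0, 0, 0]]
    - [[0, 0, 0], [0, 0, 0]]
    - [[0, 0, 0], [0, 0, 0]]
    - [[0, 0, 0], [0, 0, 0]]
    - [[0, 0, 0], [0, 0, 0]]
    - [[0, 0, 0], [0, 0, 0]]
    - [[0, 0, 0], [0, 0, 0]]
    - [[0, 0, 0], [0, 0, 0]]
    - [[0, 0, 0], [0, 0, 0]]
    - [[0, 0, 0], [0, 0, 0]]
  claw: 1
  squeeze: 100

```text
clock: 17.4
tcp_pos: [0.5299, 0.0282, 0.0813]
orientation: [0.86, 2.583, -0.196]
contact_force: [-2.5, 1.4, 5.2]
grip_width: 0.0188
gripper_force: 97.2
```

```bash
python3 - <<'E'
from h import *
o=r.get_obs(); print(o['tcp_pos'],o['joints'],R.from_rotvec(o['orientation']).as_matrix().round(3))
im,d=r.grab_frame('side'); cv2.imwrite('pics/s4.png',cv2.resize(im[120:320,140:400,::-1],None,fx=3,fy=3))
cmd(o['tcp_pos']+[0,0,.12],Rf(-37,-25))
E
```

```text
[0.52987239 0.02822814 0.08133511] [-0.81045078  0.47405449  0.51525042  2.2778535   0.60168966  0.25272076
 -0.01243549] [[-0.726  0.6    0.336]
 [ 0.542  0.8   -0.256]
 [-0.422 -0.004 -0.906]]
CMD [-0.203, -0.002, -0.435] [-0.002, -0.0, 0.002] minrows 2.4
```

View pics/s4.png

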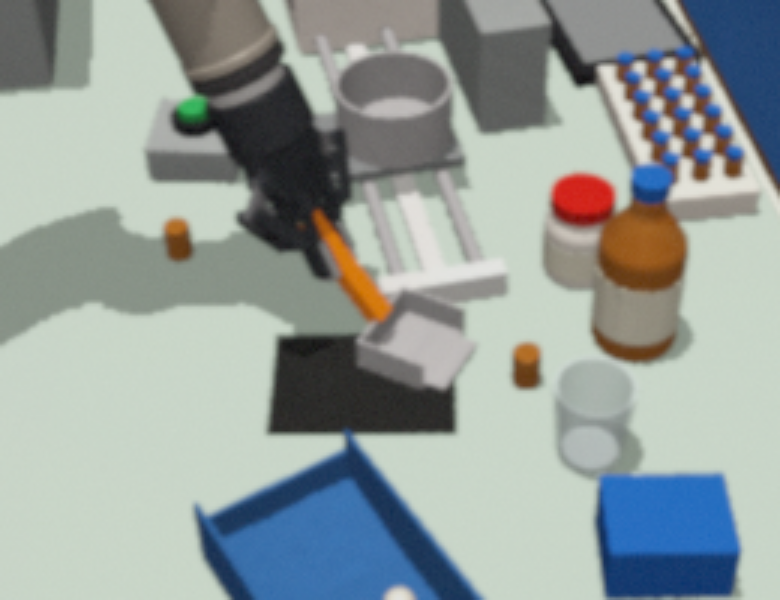

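The gripper holds the handle, but joint 6 is close to its limit at this tilt. I regrip with less tilt before lifting.

Request:
servo_tool:
  commands:
    - [[0, 0, 0], [0, 0, 0]]
    - [[0, 0, 0], [0, 0, 0]]
    - [[0, 0, 0], [0, 0, 0]]
    - [[0, 0, 0], [0, 0, 0]]
    - [[0, 0, 0], [0, 0.05, 0]]
    - [[0, 0, 0], [0, 0.1, 0]]
    - [[0, 0, 0], [0, 0.14, 0]]
    - [[0, 0, 0], [0, 0.14, 0]]
    - [[0, 0, 0], [0, 0.14, 0]]
  claw: 0

```text
clock: 18.35
tcp_pos: [0.5297, 0.0271, 0.0809]
orientation: [0.931, 2.784, -0.108]
contact_force: [-0.2, -0.2, 0.4]
grip_width: 0.0851
gripper_force: 0.0
```

Request:
servo_tool:
  commands:
    - [[0, 0, 0], [0, 0, 0]]
    - [[0, 0, 0], [0, 0, 0]]
    - [[0, 0, 0], [0, 0, 0]]
    - [[0, 0, 0], [0, 0, 0]]
    - [[0, 0, 0], [0, 0, 0]]
    - [[0, 0, 0], [0, 0, 0]]
    - [[0, 0, 0], [0, 0, 0]]
    - [[0, 0, 0], [0, 0, 0]]
    - [[0, 0, 0], [0, 0, 0]]
    - [[0, 0, 0], [0, 0, 0]]
  claw: 1
  squeeze: 110

```text
clock: 19.35
tcp_pos: [0.53, 0.0282, 0.0812]
orientation: [0.928, 2.785, -0.106]
contact_force: [-0.7, 1.7, 1.9]
grip_width: 0.0192
gripper_force: 107.2
```

```bash
python3 - <<'E'
from h import *
o=r.get_obs(); print(o['tcp_pos'],o['joints'].round(2),R.from_rotvec(o['orientation']).as_matrix().round(3))
M=R.from_rotvec(o['orientation']).as_matrix(); print('pitch',np.degrees(np.arctan2(-M[2,0],-M[2,2])),'yaw',np.degrees(np.arctan2(-M[0,1],M[1,1])))
cmd([.530,.0282,.20],Rf(-37,-12))
E
```

```text
[0.52995973 0.0282106  0.08118224] [-0.35  0.43  0.1   2.15  0.31  0.45  0.39] [[-0.782  0.6    0.169]
 [ 0.585  0.8   -0.132]
 [-0.214 -0.004 -0.977]]
pitch 12.38511683412908 yaw -36.8737582014063
CMD [-0.102, -0.002, -0.464] [-0.002, 0.004, 0.002] minrows 2.4
```

```bash
cat >> h.py <<'E'
TC=np.array([.509,-.272]); TY=-65.9; G=np.array([-.120,0,.079]); TP=-12.4
def scoop_tool(lip,yaw,th):
    q=R.from_euler('z',yaw,degrees=True)*R.from_euler('y',th,degrees=True)
    return np.array(lip)+q.apply(G), Rf(yaw,th+TP)
def tray(lx,ly,lz,th=0,dyaw=0):
    a=np.radians(TY); p=TC+lx*np.array([np.cos(a),np.sin(a)])+ly*np.array([-np.sin(a),np.cos(a)])
    return scoop_tool([p[0],p[1],lz],TY+dyaw,th)
E
python3 - <<'E'
from h import *
p,T=tray(-.005,.016,.10,6); print(p)
cmd([.530,.0282,.20],Rf(-37,-12.4)); cmd(p,T,np.array([.53,.0282,.2]),Rf(-37,-12.4))
E
```

```text
[ 0.47620435 -0.15950047  0.19111065]
CMD [-0.102, -0.002, -0.464] [-0.002, -0.0, 0.002] minrows 2.4
CMD [-0.266, -0.729, 0.095] [0.052, 0.065, 0.317] minrows 3.9
```

Request:
servo_tool:
  commands:
    - [[-0.05, 0, -0.23], [0, 0, 0]]
    - [[-0.1, 0, -0.46], [0, 0, 0]]
    - [[-0.1, 0, -0.46], [0, 0, 0]]
    - [[-0.1, 0, -0.46], [0, 0, 0]]
    - [[-0.1, 0, -0.46], [0, 0, 0]]

```text
clock: 19.85
tcp_pos: [0.529, 0.0279, 0.1978]
orientation: [0.93, 2.787, -0.109]
contact_force: [-0.2, -0.4, -2.2]
grip_width: 0.0188
gripper_force: 108.3
```

Request:
servo_tool:
  commands:
    - [[-0.1, -0.2, 0], [0, 0, 0.05]]
    - [[-0.2, -0.4, 0.02], [0.02, 0.02, 0.12]]
    - [[-0.266, -0.55, 0.05], [0.04, 0.05, 0.2]]
    - [[-0.266, -0.65, 0.08], [0.052, 0.065, 0.28]]
    - [[-0.266, -0.729, 0.095], [0.052, 0.065, 0.317]]
    - [[-0.266, -0.729, 0.095], [0.052, 0.065, 0.317]]
    - [[-0.266, -0.729, 0.095], [0.052, 0.065, 0.317]]
    - [[-0.266, -0.729, 0.095], [0.052, 0.065, 0.317]]
    - [[-0.266, -0.729, 0.095], [0.052, 0.065, 0.317]]

```text
clock: 20.75
tcp_pos: [0.4771, -0.1578, 0.1906]
orientation: [1.65, 2.561, -0.098]
contact_force: [0.8, 0.6, -2.3]
grip_width: 0.0187
gripper_force: 108.4
```

```bash
cat > look.py <<'E'
from fit import *
import sys
t=sys.argv[1]; o=r.get_obs(); M=R.from_rotvec(o['orientation']).as_matrix()
print(o['tcp_pos'],o['joints'].round(2),'pitch',np.degrees(np.arctan2(M[2,0],-M[2,2])).round(1),'yaw',np.degrees(np.arctan2(-M[0,1],M[1,1])).round(1))
ims=[]
for cam,(x0,x1,y0,y1) in {'side':(180,330,200,380),'top':(290,430,170,290),'wrist':(0,560,0,420)}.items():
    im,d=r.grab_frame(cam); np.savez(f'{cam}{t}.npz',im=im,d=d,p=o['tcp_pos'],w=o['orientation']); ims.append(im[y0:y1,x0:x1,::-1])
a=cv2.resize(ims[0],(375,450)); b=cv2.resize(ims[1],(420,360)); cv2.imwrite(f'pics/l{t}.png',np.hstack([a,cv2.copyMakeBorder(b,0,90,0,0,0)])); cv2.imwrite(f'pics/lw{t}.png',ims[2])
E
python3 look.py 5
```

```text
[ 0.47706686 -0.15777515  0.19058507] [-0.06  0.23  0.22  2.08  0.07  0.77  0.54] pitch -6.5 yaw -65.6
```

View pics/l5.png

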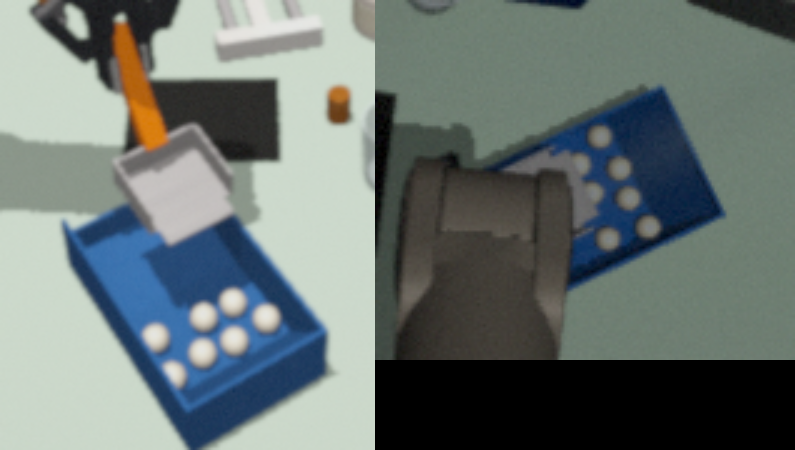

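View pics/lw5.png

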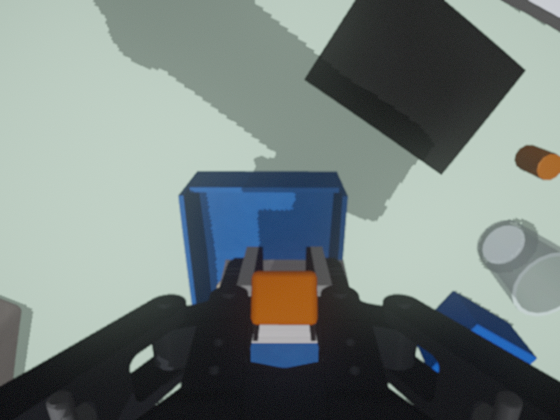

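The scoop hangs above the near half of the tray. In the side crop the lip is at about (200,225), and the balls remain at (150–270, 300–380). I measure the pan's plane and lip in the grip.

```bash
cat > pan.py <<'E'
from fit import *
import sys
im,H,P,ok=load('side'+sys.argv[1],'side')
z=np.load('side'+sys.argv[1]+'.npz'); p=z['p']; Rt_=R.from_rotvec(z['w'])
# scoop frame from tool: S = tool * Rf(0,TP)^-1 ; points into scoop frame
q=Rt_*Rf(0,TP).inv(); S=q.inv().apply(P.reshape(-1,3)-p).reshape(P.shape)+[-.082,0,.079]
m=ok&(H[...,1]<60)&(abs(S[...,0])<.05)&(abs(S[...,1])<.045)&(S[...,2]>-.02)&(S[...,2]<.05)
f=m&(abs(S[...,2])<.012)&(abs(S[...,1])<.028)&(S[...,0]>-.02); s=S[f]
A=np.c_[s[:,:2],np.ones(len(s))]; c=np.linalg.lstsq(A,s[:,2],rcond=None)[0]
print('n',m.sum(),len(s),'floor z at 0:',c[2].round(4),'at lip',(c[2]+.038*c[0]).round(4),'pitch(nosedown deg)',-np.degrees(c[0]).round(1),'roll',np.degrees(c[1]).round(1))
print('x max pct',np.percentile(S[m&(S[...,2]<.012)][:,0],[95,99,100]).round(4),'y pct',np.percentile(s[:,1],[1,99]).round(4), 'wall y',np.percentile(S[m&(S[...,2]>.018)][:,1],[1,50,99]).round(4))
E
python3 pan.py 5
python3 - <<'E'
from h import *
for a in ((-.005,.016,.010,6),(.049,.016,.0075,3),(.051,.016,.009,-10),(.045,.016,.10,-15)):
    p,T=tray(*a); cmd(p,T)
E
```

```text
n 1509 701 floor z at 0: 0.0036 at lip 0.0038 pitch(nosedown deg) -0.2 roll 0.1
x max pct [0.0359 0.0393 0.0407] y pct [-0.0273  0.0276] wall y [-0.0403  0.004   0.0375]
CMD [0.038, -0.003, 0.357] [-0.002, 0.001, 0.003] minrows 1.8
CMD [-0.154, -0.004, 0.412] [-0.002, -0.032, 0.003] minrows 2.2
CMD [-0.086, -0.003, 0.512] [-0.001, -0.176, 0.003] minrows 2.6
CMD [-0.08, -0.004, 0.192] [-0.001, -0.232, 0.003] minrows 2.4
```

Request:
servo_tool:
  commands:
    - [[0.01, -0.003, 0.1], [0, 0, 0]]
    - [[0.02, -0.003, 0.2], [0, 0, 0]]
    - [[0.03, -0.003, 0.29], [0, 0, 0]]
    - [[0.036, -0.003, 0.33], [0, 0, 0]]
    - [[0.038, -0.003, 0.357], [0, 0, 0]]
    - [[0.038, -0.003, 0.357], [0, 0, 0]]
    - [[0.038, -0.003, 0.357], [0, 0, 0]]
    - [[0.038, -0.003, 0.357], [0, 0, 0]]

```text
clock: 21.7
tcp_pos: [0.4766, -0.1605, 0.1018]
orientation: [1.653, 2.557, -0.097]
contact_force: [0.4, -0.1, -1.2]
grip_width: 0.0185
gripper_force: 108.3
```

```bash
sed -i 's/G=np.array(\[-.120,0,.079\])/G=np.array([-.120,0,.0775])/' h.py; cat > plan.py <<'E'
from h import *
import sys
ly=float(sys.argv[1]); print(r.get_obs()['tcp_pos'],r.get_obs()['joints'].round(2))
for a in ((-.005,ly,.010,6),(.02,ly,.0075,4),(.049,ly,.007,3),(.051,ly,.0085,-10),(.047,ly,.03,-15),(.02,ly,.12,-15)):
    p,T=tray(*a); print(a,end=' ');cmd(p,T)
E
python3 plan.py .016
```

```text
[ 0.47656942 -0.16045342  0.10181958] [-0.03  0.38  0.21  2.15  0.04  0.56  0.55]
(-0.005, 0.016, 0.01, 6) CMD [0.006, 0.0, 0.008] [-0.001, 0.002, 0.001] minrows 0.0
(0.02, 0.016, 0.0075, 4) CMD [-0.079, 0.0, 0.044] [-0.001, -0.02, 0.001] minrows 0.4
(0.049, 0.016, 0.007, 3) CMD [-0.187, -0.0, 0.066] [-0.001, -0.031, 0.001] minrows 1.0
(0.051, 0.016, 0.0085, -10) CMD [-0.12, 0.0, 0.166] [-0.001, -0.176, 0.002] minrows 1.8
(0.047, 0.016, 0.03, -15) CMD [-0.091, 0.0, 0.123] [-0.001, -0.231, 0.002] minrows 2.4
(0.02, 0.016, 0.12, -15) CMD [-0.025, -0.0, -0.247] [-0.001, -0.231, 0.002] minrows 2.4
```

Request:
servo_tool:
  commands:
    - [[-0.02, 0, 0.015], [0, -0.005, 0]]
    - [[-0.04, 0, 0.025], [0, -0.01, 0]]
    - [[-0.06, 0, 0.035], [0, -0.015, 0]]
    - [[-0.08, 0, 0.044], [0, -0.02, 0]]
    - [[-0.1, 0, 0.049], [0, -0.022, 0]]
    - [[-0.12, 0, 0.053], [0, -0.024, 0]]
    - [[-0.14, 0, 0.057], [0, -0.026, 0]]
    - [[-0.155, 0, 0.06], [0, -0.028, 0]]
    - [[-0.17, 0, 0.063], [0, -0.03, 0]]
    - [[-0.18, 0, 0.065], [0, -0.031, 0]]
    - [[-0.187, 0, 0.066], [0, -0.031, 0]]
    - [[-0.187, 0, 0.066], [0, -0.031, 0]]
    - [[-0.187, 0, 0.066], [0, -0.031, 0]]

```text
clock: 23.0
tcp_pos: [0.4956, -0.2045, 0.0898]
orientation: [1.631, 2.523, -0.137]
contact_force: [-0.3, 1.0, -2.5]
grip_width: 0.0186
gripper_force: 108.4
```

```bash
python3 plan.py .016; python3 look.py 6
```

```text
[ 0.49557126 -0.20446419  0.08981259] [0.01 0.44 0.23 2.11 0.07 0.51 0.58]
(-0.005, 0.016, 0.01, 6) CMD [0.188, 0.003, -0.07] [-0.002, 0.032, 0.002] minrows 1.0
(0.02, 0.016, 0.0075, 4) CMD [0.105, 0.003, -0.031] [-0.002, 0.01, 0.002] minrows 0.5
(0.049, 0.016, 0.007, 3) CMD [-0.002, 0.003, -0.003] [-0.002, -0.001, 0.002] minrows 0.0
(0.051, 0.016, 0.0085, -10) CMD [0.07, 0.003, 0.093] [-0.002, -0.146, 0.002] minrows 1.5
(0.047, 0.016, 0.03, -15) CMD [0.097, 0.003, 0.049] [-0.002, -0.201, 0.002] minrows 2.1
(0.02, 0.016, 0.12, -15) CMD [0.145, 0.002, -0.324] [-0.002, -0.201, 0.002] minrows 2.1
[ 0.49557126 -0.20446419  0.08981259] [0.01 0.44 0.23 2.11 0.07 0.51 0.58] pitch -9.3 yaw -65.8
```

View pics/l6.png

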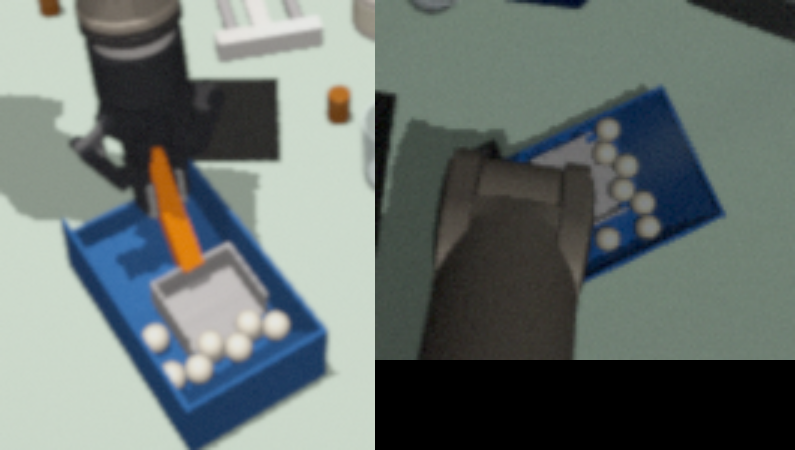

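The lip reaches the ball row, but the balls sit on or just ahead of it, at (200–280, 320–370) in the side crop. I check the lip and ball positions in tray coordinates.

```bash
cat > balls.py <<'E'
from fit import *
import sys
a=np.radians(TY); ux=np.array([np.cos(a),np.sin(a)]); uy=np.array([-ux[1],ux[0]])
for c in ('side','top'):
    for x in r.mark_of(c,'ball1')[:9]:
        im,H,P,ok=load(c+sys.argv[1],c); p=at_z(c,x['uv'],.018)
        print(c,np.round(x['uv']),round(x['confidence'],2),'tray xy',np.round([(p[:2]-TC)@ux,(p[:2]-TC)@uy],3),'depthz',P[int(x['uv'][1]),int(x['uv'][0]),2].round(3))
im,H,P,ok=load('side'+sys.argv[1],'side')
X=(P[...,:2]-TC)@ux; Y=(P[...,:2]-TC)@uy
b=ok&(H[...,1]>130)&(H[...,0]>100)&(H[...,0]<125)&(abs(Y)<.055)&(abs(X)<.1)
for x0 in np.arange(-.1,.1,.01):
    k=b&(abs(X-x0)<.004); 
    if k.sum()>3: print(x0.round(3),np.median(P[k][:,2]).round(4),end=' | ')
E
python3 balls.py 6; python3 pan.py 6
```

```text
side [261. 349.] 0.65 tray xy [ 0.06  -0.023] depthz 0.024
side [276. 328.] 0.62 tray xy [0.036 0.027] depthz 0.03
side [290. 331.] 0.6 tray xy [0.058 0.046] depthz 0.023
side [251. 350.] 0.56 tray xy [ 0.051 -0.041] depthz 0.025
side [274. 338.] 0.42 tray xy [0.054 0.011] depthz 0.024
side [242. 334.] 0.42 tray xy [ 0.009 -0.039] depthz 0.027
top [365. 212.] 0.61 tray xy [0.048 0.053] depthz 0.023
top [374. 222.] 0.52 tray xy [0.058 0.018] depthz 0.022
top [380. 248.] 0.51 tray xy [ 0.043 -0.051] depthz 0.019
top [380. 237.] 0.47 tray xy [ 0.055 -0.027] depthz 0.028
top [372. 230.] 0.47 tray xy [ 0.042 -0.   ] depthz 0.02
top [368. 249.] 0.45 tray xy [ 0.012 -0.041] depthz 0.021
top [366. 222.] 0.41 tray xy [0.038 0.028] depthz 0.031
-0.1 0.016 | -0.09 0.0149 | -0.08 0.0136 | -0.07 0.0123 | -0.06 0.0109 | -0.05 0.0099 | -0.04 0.0083 | -0.03 0.0064 | -0.02 0.0064 | -0.01 0.0065 | 0.02 0.0046 | 0.03 0.005 | 0.05 0.0047 | 0.06 0.0061 | 0.07 0.0181 | 0.08 0.0297 | 0.09 0.041 | n 1594 474 floor z at 0: 0.0041 at lip 0.0043 pitch(nosedown deg) -0.4 roll 0.5
x max pct [0.0287 0.0432 0.0497] y pct [-0.0275  0.027 ] wall y [-0.0432 -0.0039  0.039 ]
```

```bash
sed -i 's/^TC=np.array(\[.509,-.272\])/TC=np.array([.5131,-.2811])/' h.py; python3 plan.py .016
```

```text
[ 0.49554504 -0.20437981  0.08980813] [0.01 0.44 0.23 2.11 0.07 0.51 0.58]
(-0.005, 0.016, 0.01, 6) CMD [0.148, 0.003, -0.064] [-0.002, 0.032, 0.002] minrows 0.8
(0.02, 0.016, 0.0075, 4) CMD [0.065, 0.003, -0.024] [-0.002, 0.01, 0.002] minrows 0.3
(0.049, 0.016, 0.007, 3) CMD [-0.042, 0.003, 0.003] [-0.002, -0.001, 0.002] minrows 0.2
(0.051, 0.016, 0.0085, -10) CMD [0.03, 0.003, 0.1] [-0.002, -0.146, 0.002] minrows 1.5
(0.047, 0.016, 0.03, -15) CMD [0.057, 0.003, 0.056] [-0.002, -0.201, 0.002] minrows 2.1
(0.02, 0.016, 0.12, -15) CMD [0.105, 0.002, -0.317] [-0.002, -0.201, 0.002] minrows 2.1
```

```bash
python3 - <<'E'
from h import *
ly=.016
for a in ((.050,ly,.007,3),(.050,ly,.007,0),(.053,ly,.013,-4),(.055,ly,.022,-10),(.055,ly,.036,-15),(.03,ly,.12,-16)):
    p,T=tray(*a); print(a,end=' ');cmd(p,T)
E
```

```text
(0.05, 0.016, 0.007, 3) CMD [-0.046, 0.003, 0.004] [-0.002, -0.001, 0.002] minrows 0.2
(0.05, 0.016, 0.007, 0) CMD [-0.025, 0.003, 0.026] [-0.002, -0.034, 0.002] minrows 0.4
(0.053, 0.016, 0.013, -4) CMD [-0.015, 0.003, 0.034] [-0.002, -0.079, 0.002] minrows 0.8
(0.055, 0.016, 0.022, -10) CMD [0.006, 0.003, 0.049] [-0.002, -0.146, 0.002] minrows 1.5
(0.055, 0.016, 0.036, -15) CMD [0.021, 0.003, 0.037] [-0.002, -0.201, 0.002] minrows 2.1
(0.03, 0.016, 0.12, -16) CMD [0.07, 0.002, -0.302] [-0.002, -0.212, 0.002] minrows 2.2
```

Request:
servo_tool:
  commands:
    - [[-0.023, 0.002, 0.002], [0, 0, 0]]
    - [[-0.046, 0.003, 0.004], [0, 0, 0]]
    - [[-0.046, 0.003, 0.004], [0, 0, 0]]
    - [[-0.035, 0.003, 0.015], [0, -0.017, 0]]
    - [[-0.025, 0.003, 0.026], [0, -0.034, 0]]
    - [[-0.02, 0.003, 0.03], [0, -0.057, 0]]
    - [[-0.015, 0.003, 0.034], [0, -0.079, 0]]
    - [[-0.005, 0.003, 0.042], [0, -0.11, 0]]
    - [[0.006, 0.003, 0.049], [0, -0.146, 0]]
    - [[0.014, 0.003, 0.043], [0, -0.175, 0]]
    - [[0.021, 0.003, 0.037], [0, -0.2, 0]]
    - [[0.03, 0.003, -0.03], [0, -0.21, 0]]
    - [[0.045, 0.003, -0.12], [0, -0.21, 0]]
    - [[0.06, 0.002, -0.22], [0, -0.21, 0]]
    - [[0.07, 0.002, -0.3], [0, -0.212, 0]]
    - [[0.07, 0.002, -0.3], [0, -0.212, 0]]
    - [[0.07, 0.002, -0.3], [0, -0.212, 0]]

```text
clock: 24.95
tcp_pos: [0.4848, -0.177, 0.1609]
orientation: [1.466, 2.27, -0.373]
contact_force: [-0.0, 0.7, -2.5]
grip_width: 0.0185
gripper_force: 108.6
```

```bash
python3 look.py 7; python3 balls.py 7 | head -16
```

```text
[ 0.48479837 -0.17704036  0.16092226] [-0.75  0.36  0.85  2.28  0.43  0.43  0.09] pitch -28.4 yaw -65.7
side [250. 351.] 0.56 tray xy [ 0.043 -0.046] depthz 0.023
side [262. 277.] 0.56 tray xy [-0.104  0.071] depthz 0.123
side [240. 333.] 0.55 tray xy [-0.005 -0.041] depthz 0.025
side [258. 333.] 0.47 tray xy [ 0.017 -0.011] depthz 0.017
side [254. 284.] 0.47 tray xy [-0.097  0.045] depthz 0.124
side [245. 285.] 0.46 tray xy [-0.106  0.027] depthz 0.124
side [312. 319.] 0.39 tray xy [0.047 0.101] depthz 0.019
top [379. 248.] 0.64 tray xy [ 0.03  -0.053] depthz 0.027
top [367. 251.] 0.63 tray xy [-0.003 -0.043] depthz 0.024
top [358. 239.] 0.63 tray xy [-0.011 -0.005] depthz 0.12
top [349. 228.] 0.59 tray xy [-0.02   0.033] depthz 0.119
top [358. 234.] 0.52 tray xy [-0.004  0.007] depthz 0.125
top [355. 196.] 0.36 tray xy [0.032 0.102] depthz 0.013
top [308. 164.] 0.23 tray xy [-0.047  0.235] depthz 0.001
-0.1 0.0147 | -0.09 0.0135 | -0.08 0.0121 | -0.07 0.0106 | -0.06 0.0096 | -0.05 0.008 | -0.04 0.0068 | -0.03 0.0063 | -0.02 0.0063 | -0.01 0.0066 | -0.0 0.0061 | 0.01 0.0058 | 0.02 0.0057 | 0.03 0.0056 | 0.04 0.0052 | 0.05 0.0062 | 0.06 0.0185 | 0.07 0.0302 | 0.08 0.0408 | 0.09 0.058 |
```

View pics/l7.png

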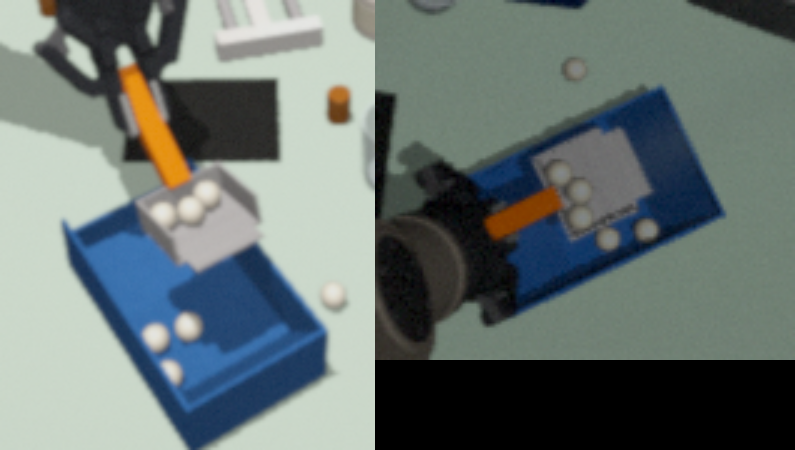

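The pan holds three balls and three remain in the tray at (150–190, 325–375). One popped out onto the bench beside the tray, at (332,295). I'll pour these first and recover that one with the scoop later.

```bash
cat > pour.py <<'E'
from h import *
import sys
yaw=float(sys.argv[1]); d=float(sys.argv[2]); J=np.array([.609,.2385]); a=np.radians(yaw); u=np.array([np.cos(a),np.sin(a)])
for lz,th,dd in ((.16,-16,d),(.15,0,d),(.13,25,d),(.115,40,d),(.112,56,d)):
    l=J-u*dd; p,T=scoop_tool([l[0],l[1],lz],yaw,th); print(lz,th,p.round(3),end=' '); cmd(p,T)
E
python3 pour.py 10 .025
```

```text
0.16 -16 [0.45  0.21  0.201] CMD [1.216, 0.511, -0.847] [-0.403, -0.002, -0.74] minrows 8.8
0.15 0 [0.466 0.213 0.227] CMD [1.152, 0.575, -0.931] [-0.297, 0.149, -0.791] minrows 9.0
0.13 25 [0.51  0.221 0.251] CMD [1.069, 0.746, -0.994] [-0.121, 0.384, -0.85] minrows 9.8
0.115 40 [0.543 0.227 0.252] CMD [1.038, 0.877, -0.981] [-0.009, 0.524, -0.872] minrows 10.7
0.112 56 [0.582 0.234 0.255] CMD [0.998, 1.029, -0.975] [0.115, 0.672, -0.885] minrows 11.7
```

```bash
python3 - <<'E'
from h import *
o=r.get_obs()
cmd(o['tcp_pos']+[0,0,.07],Rf(-65.9,-28.4)); cmd([.48,.0,.24],Rf(-28,-28.4))
E
```

```text
CMD [-0.133, -0.001, -0.246] [-0.002, -0.0, 0.002] minrows 1.4
CMD [0.424, 0.276, -0.593] [-0.203, -0.001, -0.368] minrows 4.4
```

Request:
servo_tool:
  commands:
    - [[-0.06, 0, -0.12], [0, 0, 0]]
    - [[-0.13, 0, -0.24], [0, 0, 0]]
    - [[-0.05, 0.05, -0.3], [-0.03, 0, -0.06]]
    - [[0.05, 0.1, -0.36], [-0.07, 0, -0.12]]
    - [[0.15, 0.15, -0.43], [-0.1, 0, -0.18]]
    - [[0.25, 0.2, -0.5], [-0.14, 0, -0.25]]
    - [[0.35, 0.24, -0.55], [-0.17, 0, -0.31]]
    - [[0.424, 0.276, -0.593], [-0.203, 0, -0.368]]
    - [[0.424, 0.276, -0.593], [-0.203, 0, -0.368]]
    - [[0.424, 0.276, -0.593], [-0.203, 0, -0.368]]
    - [[0.424, 0.276, -0.593], [-0.203, 0, -0.368]]

```text
clock: 26.3
tcp_pos: [0.4801, -0.0008, 0.2405]
orientation: [0.646, 2.577, -0.161]
contact_force: [0.2, -1.0, -2.3]
grip_width: 0.0184
gripper_force: 108.8
```

```bash
python3 pour.py 10 .025; python3 -c "
from h import *
print(r.get_obs()['joints'].round(2))"
```

```text
0.16 -16 [0.45  0.21  0.201] CMD [0.52, 0.687, -0.101] [-0.201, -0.0, -0.373] minrows 4.4
0.15 0 [0.466 0.213 0.227] CMD [0.424, 0.729, -0.168] [-0.147, 0.171, -0.399] minrows 4.8
0.13 25 [0.51  0.221 0.251] CMD [0.258, 0.838, -0.185] [-0.058, 0.438, -0.429] minrows 6.5
0.115 40 [0.543 0.227 0.252] CMD [0.163, 0.921, -0.136] [-0.002, 0.598, -0.441] minrows 7.8
0.112 56 [0.582 0.234 0.255] CMD [0.048, 1.018, -0.089] [0.061, 0.769, -0.448] minrows 9.3
[-1.14 -0.05  0.78  2.34  0.73  0.63  0.16]
```

Request:
servo_tool:
  commands:
    - [[0.1, 0.14, -0.02], [-0.04, 0, -0.07]]
    - [[0.2, 0.28, -0.04], [-0.08, 0, -0.15]]
    - [[0.3, 0.42, -0.06], [-0.12, 0, -0.22]]
    - [[0.4, 0.56, -0.08], [-0.16, 0, -0.3]]
    - [[0.52, 0.687, -0.1], [-0.2, 0, -0.373]]
    - [[0.52, 0.687, -0.1], [-0.2, 0, -0.373]]
    - [[0.52, 0.687, -0.1], [-0.2, 0, -0.373]]
    - [[0.52, 0.687, -0.1], [-0.2, 0, -0.373]]
    - [[0.52, 0.687, -0.1], [-0.2, 0, -0.373]]

```text
clock: 27.2
tcp_pos: [0.4497, 0.2101, 0.2015]
orientation: [-0.23, 2.637, 0.058]
contact_force: [0.6, 0.1, -1.7]
grip_width: 0.0181
gripper_force: 109.0
```

```bash
python3 pour.py 10 .025; python3 -c "
from h import *
print(r.get_obs()['joints'].round(2))"
```

```text
0.16 -16 [0.45  0.21  0.201] CMD [-0.0, 0.001, 0.001] [-0.0, 0.0, -0.0] minrows 0.0
0.15 0 [0.466 0.213 0.227] CMD [-0.108, 0.001, -0.059] [-0.0, 0.178, -0.0] minrows 1.9
0.13 25 [0.51  0.221 0.251] CMD [-0.308, 0.001, -0.058] [0.0, 0.456, -0.0] minrows 4.8
0.115 40 [0.543 0.227 0.252] CMD [-0.428, 0.002, 0.004] [0.0, 0.622, -0.0] minrows 6.5
0.112 56 [0.582 0.234 0.255] CMD [-0.573, 0.002, 0.068] [0.0, 0.8, -0.0] minrows 8.4
[-1.31  0.06  0.63  2.38  0.65  0.34  0.48]
```

Reached. Pour, hold, and check.

Request:
servo_tool:
  commands:
    - [[-0.05, 0, -0.03], [0, 0.09, 0]]
    - [[-0.108, 0, -0.059], [0, 0.178, 0]]
    - [[-0.17, 0, -0.06], [0, 0.27, 0]]
    - [[-0.24, 0, -0.06], [0, 0.36, 0]]
    - [[-0.308, 0, -0.058], [0, 0.456, 0]]
    - [[-0.37, 0, -0.03], [0, 0.54, 0]]
    - [[-0.428, 0, 0.004], [0, 0.622, 0]]
    - [[-0.5, 0, 0.036], [0, 0.71, 0]]
    - [[-0.573, 0, 0.068], [0, 0.8, 0]]
    - [[-0.573, 0, 0.068], [0, 0.8, 0]]
    - [[-0.573, 0, 0.068], [0, 0.8, 0]]
    - [[-0.573, 0, 0.068], [0, 0.8, 0]]
    - [[-0.573, 0, 0.068], [0, 0.8, 0]]
    - [[-0.573, 0, 0.068], [0, 0.8, 0]]
    - [[-0.573, 0, 0.068], [0, 0.8, 0]]
    - [[-0.573, 0, 0.068], [0, 0.8, 0]]

```text
clock: 28.8
tcp_pos: [0.5792, 0.2348, 0.253]
orientation: [0.21, -2.377, 0.085]
contact_force: [1.1, -0.3, -1.2]
grip_width: 0.0187
gripper_force: 109.1
```

```bash
python3 - <<'E'
from fit import *
o=r.get_obs(); M=R.from_rotvec(o['orientation']).as_matrix()
print(o['tcp_pos'],o['joints'].round(2),'pitch',np.degrees(np.arctan2(M[2,0],-M[2,2])).round(1))
a,_=r.grab_frame('side'); b,_=r.grab_frame('top')
cv2.imwrite('pics/l8.png',np.hstack([cv2.resize(a[110:260,190:340,::-1],(390,390)),cv2.resize(b[150:270,130:250,::-1],(390,390))]))
a,d=r.grab_frame('side');
for c in ('side','top'):
  for x in r.mark_of(c,'ball1')[:9]: print(c,np.round(x['uv']),round(x['confidence'],2))
E
```

```text
[0.57921055 0.23476711 0.25300678] [-0.36  0.82 -0.09  1.14 -0.13  1.91  1.3 ] pitch 43.4
side [242. 334.] 0.67
side [316. 317.] 0.63
side [266. 152.] 0.63
side [256. 333.] 0.5
side [283. 154.] 0.47
side [247. 350.] 0.43
top [380. 245.] 0.5
top [366. 237.] 0.47
top [364. 250.] 0.45
top [352. 195.] 0.43
```

View pics/l8.png

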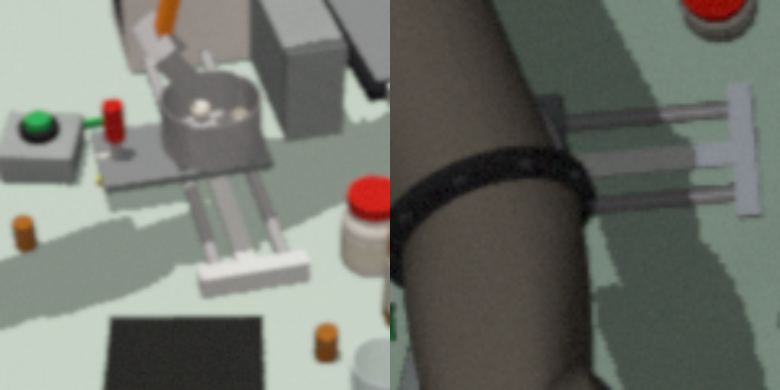

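Balls are visible inside the jar at (200,108) and (240,115), and none fell beside it. Now back to the tray.

```bash
python3 - <<'E'
from fit import *
a=np.radians(TY); ux=np.array([np.cos(a),np.sin(a)]); uy=np.array([-ux[1],ux[0]])
for f,c in (('top0','top'),('w1','wrist'),('side0','side'),('top5','top')):
    im,H,P,ok=load(f,c); X=(P[...,:2]-TC)@ux; Y=(P[...,:2]-TC)@uy
    b=ok&(H[...,1]>100)&(H[...,0]>95)&(H[...,0]<128)&(abs(P[...,2]-.062)<.003)&(abs(Y)<.08)&(abs(X)<.13)
    for s in (1,-1):
        k=b&(s*Y>.04)&(abs(X)<.08); 
        if k.sum()>5: print(f,s,k.sum(),'Y',np.median(Y[k]).round(4),'slope deg',np.degrees(np.polyfit(X[k],Y[k],1)[0]).round(2))
    k=b&(X>.07)&(abs(Y)<.04); print('   far wall X',np.median(X[k]).round(4) if k.sum() else None)
p,T=scoop_tool([.585,.234,.18],10,0); cmd(p,T)
p2,T2=scoop_tool([.585,-.03,.18],-28,0); cmd(p2,T2,p,T)
p3,T3=tray(-.01,-.018,.11,6); cmd(p3,T3,p2,T2); print(p,p2,p3)
E
```

```text
top0 1 64 Y 0.061 slope deg 0.0
top0 -1 74 Y -0.0607 slope deg 0.0
   far wall X 0.09
w1 1 351 Y 0.0629 slope deg 0.2
w1 -1 297 Y -0.0578 slope deg 0.1
   far wall X 0.0908
side0 1 73 Y 0.0599 slope deg 0.08
side0 -1 156 Y -0.0622 slope deg -0.21
   far wall X 0.094
top5 1 56 Y 0.0608 slope deg 0.26
top5 -1 62 Y -0.0608 slope deg -0.02
   far wall X 0.0902
CMD [0.345, -0.007, 0.302] [-0.0, -0.62, 0.002] minrows 6.5
CMD [0.08, -0.744, -0.018] [0.091, 0.0, 0.412] minrows 4.4
CMD [-0.215, -0.781, 0.284] [0.069, 0.064, 0.416] minrows 4.5
[0.46682307 0.21316222 0.2575    ] [0.47904629 0.02633659 0.2575    ] [ 0.44716232 -0.17777641  0.19961886]
```

Request:
servo_tool:
  commands:
    - [[0.1, 0, 0.03], [0, -0.09, 0]]
    - [[0.15, 0, 0.09], [0, -0.2, 0]]
    - [[0.2, 0, 0.15], [0, -0.3, 0]]
    - [[0.25, 0, 0.2], [0, -0.4, 0]]
    - [[0.3, 0, 0.26], [0, -0.5, 0]]
    - [[0.345, -0.007, 0.3], [0, -0.62, 0]]
    - [[0.345, -0.007, 0.3], [0, -0.62, 0]]
    - [[0.345, -0.007, 0.3], [0, -0.62, 0]]
    - [[0.345, -0.007, 0.3], [0, -0.62, 0]]

```text
clock: 29.95
tcp_pos: [0.4674, 0.213, 0.2583]
orientation: [-0.258, 2.916, 0.029]
contact_force: [1.2, 0.1, -2.3]
grip_width: 0.0187
gripper_force: 109.0
```

Request:
servo_tool:
  commands:
    - [[0.08, -0.744, -0.018], [0.091, 0, 0.412]]
    - [[0.08, -0.744, -0.018], [0.091, 0, 0.412]]
    - [[0.08, -0.744, -0.018], [0.091, 0, 0.412]]
    - [[0.08, -0.744, -0.018], [0.091, 0, 0.412]]
    - [[0.08, -0.744, -0.018], [0.091, 0, 0.412]]
    - [[0.08, -0.744, -0.018], [0.091, 0, 0.412]]
    - [[0.08, -0.744, -0.018], [0.091, 0, 0.412]]
    - [[0.08, -0.744, -0.018], [0.091, 0, 0.412]]

```text
clock: 30.75
tcp_pos: [0.4802, 0.027, 0.2576]
orientation: [0.703, 2.846, -0.076]
contact_force: [0.5, -0.0, -1.4]
grip_width: 0.0184
gripper_force: 109.0
```

Request:
servo_tool:
  commands:
    - [[-0.215, -0.781, 0.284], [0.069, 0.064, 0.416]]
    - [[-0.215, -0.781, 0.284], [0.069, 0.064, 0.416]]
    - [[-0.215, -0.781, 0.284], [0.069, 0.064, 0.416]]
    - [[-0.215, -0.781, 0.284], [0.069, 0.064, 0.416]]
    - [[-0.215, -0.781, 0.284], [0.069, 0.064, 0.416]]
    - [[-0.215, -0.781, 0.284], [0.069, 0.064, 0.416]]
    - [[-0.215, -0.781, 0.284], [0.069, 0.064, 0.416]]
    - [[-0.215, -0.781, 0.284], [0.069, 0.064, 0.416]]
    - [[-0.215, -0.781, 0.284], [0.069, 0.064, 0.416]]

```text
clock: 31.65
tcp_pos: [0.4489, -0.1765, 0.2001]
orientation: [1.65, 2.56, -0.091]
contact_force: [0.2, 0.1, -1.9]
grip_width: 0.0189
gripper_force: 109.1
```

```bash
python3 look.py 9; python3 pan.py 9; python3 balls.py 9 | grep tray
python3 - <<'E'
from h import *
ly=-.018
for a in ((-.012,ly,.013,7),(.02,ly,.0075,4),(.040,ly,.007,3),(.046,ly,.007,3),(.047,ly,.007,0),(.051,ly,.013,-4),(.053,ly,.022,-10),(.053,ly,.036,-15),(.03,ly,.12,-16)):
    p,T=tray(*a); print(a,end=' ');cmd(p,T)
E
```

```text
[ 0.44891757 -0.17653644  0.20014698] [-0.07  0.18  0.28  2.13  0.05  0.77  0.6 ] pitch -6.4 yaw -65.6
n 1593 736 floor z at 0: 0.0037 at lip 0.0039 pitch(nosedown deg) -0.3 roll 0.1
x max pct [0.0355 0.0385 0.0408] y pct [-0.0276  0.0274] wall y [-0.0399 -0.0104  0.0379]
side [282. 156.] 0.56 tray xy [-0.474  0.362] depthz 0.06
side [249. 352.] 0.54 tray xy [ 0.044 -0.047] depthz 0.02
side [253. 334.] 0.49 tray xy [ 0.012 -0.019] depthz 0.019
side [317. 315.] 0.41 tray xy [0.045 0.115] depthz 0.024
side [239. 336.] 0.4 tray xy [ 0.001 -0.046] depthz 0.024
side [267. 154.] 0.38 tray xy [-0.507  0.33 ] depthz 0.059
top [353. 193.] 0.6 tray xy [0.031 0.112] depthz 0.019
top [158. 188.] 0.55 tray xy [-0.441  0.343] depthz 0.061
top [381. 247.] 0.54 tray xy [ 0.037 -0.051] depthz 0.028
top [174. 190.] 0.53 tray xy [-0.403  0.32 ] depthz 0.065
top [150. 204.] 0.44 tray xy [-0.477  0.313] depthz 0.06
(-0.012, -0.018, 0.013, 7) CMD [0.046, -0.005, 0.379] [0.0, 0.011, 0.002] minrows 1.9
(0.02, -0.018, 0.0075, 4) CMD [-0.058, -0.005, 0.436] [0.0, -0.022, 0.002] minrows 2.2
(0.04, -0.018, 0.007, 3) CMD [-0.13, -0.005, 0.454] [0.0, -0.033, 0.002] minrows 2.4
(0.046, -0.018, 0.007, 3) CMD [-0.154, -0.005, 0.457] [0.0, -0.033, 0.002] minrows 2.4
(0.047, -0.018, 0.007, 0) CMD [-0.139, -0.005, 0.48] [0.0, -0.067, 0.002] minrows 2.5
(0.051, -0.018, 0.013, -4) CMD [-0.133, -0.005, 0.49] [0.0, -0.111, 0.002] minrows 2.5
(0.053, -0.018, 0.022, -10) CMD [-0.113, -0.005, 0.506] [0.0, -0.178, 0.002] minrows 2.6
(0.053, -0.018, 0.036, -15) CMD [-0.097, -0.005, 0.495] [0.001, -0.233, 0.002] minrows 2.5
(0.03, -0.018, 0.12, -16) CMD [-0.039, -0.005, 0.159] [0.001, -0.244, 0.002] minrows 2.6
```

Three balls are confirmed in the jar and three remain in the tray. For this pass I go slower. Before lifting I nose up low in the tray, shift inward and roll, so a ball on the lip edge cannot go over the wall.

```bash
python3 - <<'E'
from h import *
ly=-.018
for a in ((-.018,ly,.04,8),(-.018,ly,.014,8),(.0,ly,.009,6),(.02,ly,.007,4),(.040,ly,.0065,3),(.048,ly,.0065,2)):
    p,T=tray(*a); print(a,end=' ');cmd(p,T)
E
```

```text
(-0.018, -0.018, 0.04, 8) CMD [0.05, -0.005, 0.262] [0.0, 0.022, 0.002] minrows 1.3
(-0.018, -0.018, 0.014, 8) CMD [0.062, -0.005, 0.365] [0.0, 0.022, 0.002] minrows 1.9
(0.0, -0.018, 0.009, 6) CMD [0.007, -0.005, 0.407] [0.0, 0.0, 0.002] minrows 2.0
(0.02, -0.018, 0.007, 4) CMD [-0.058, -0.005, 0.438] [0.0, -0.022, 0.002] minrows 2.2
(0.04, -0.018, 0.0065, 3) CMD [-0.13, -0.005, 0.456] [0.0, -0.033, 0.002] minrows 2.4
(0.048, -0.018, 0.0065, 2) CMD [-0.155, -0.005, 0.467] [0.0, -0.044, 0.002] minrows 2.5
```

Request:
servo_tool:
  commands:
    - [[0.025, -0.005, 0.13], [0, 0.011, 0.002]]
    - [[0.05, -0.005, 0.262], [0, 0.022, 0.002]]
    - [[0.06, -0.005, 0.33], [0, 0.022, 0.002]]
    - [[0.062, -0.005, 0.365], [0, 0.022, 0.002]]
    - [[0.062, -0.005, 0.365], [0, 0.022, 0.002]]
    - [[0.044, -0.005, 0.379], [0, 0.015, 0.002]]
    - [[0.026, -0.005, 0.393], [0, 0.008, 0.002]]
    - [[0.007, -0.005, 0.407], [0, 0, 0.002]]
    - [[-0.01, -0.005, 0.415], [0, -0.005, 0.002]]
    - [[-0.026, -0.005, 0.423], [0, -0.011, 0.002]]
    - [[-0.042, -0.005, 0.431], [0, -0.017, 0.002]]
    - [[-0.058, -0.005, 0.438], [0, -0.022, 0.002]]
    - [[-0.076, -0.005, 0.443], [0, -0.025, 0.002]]
    - [[-0.094, -0.005, 0.447], [0, -0.028, 0.002]]
    - [[-0.112, -0.005, 0.451], [0, -0.03, 0.002]]
    - [[-0.13, -0.005, 0.456], [0, -0.033, 0.002]]
    - [[-0.138, -0.005, 0.459], [0, -0.036, 0.002]]
    - [[-0.146, -0.005, 0.462], [0, -0.04, 0.002]]
    - [[-0.155, -0.005, 0.467], [0, -0.044, 0.002]]
    - [[-0.155, -0.005, 0.467], [0, -0.044, 0.002]]

```text
clock: 33.9
tcp_pos: [0.4681, -0.2253, 0.0879]
orientation: [1.626, 2.505, -0.147]
contact_force: [-0.2, 0.9, -0.9]
grip_width: 0.0187
gripper_force: 109.4
```

```bash
python3 look.py 10; python3 balls.py 10 | grep tray; python3 - <<'E'
from h import *
def roll(T,p,lip,yaw,th,deg):
    # roll scoop about its own forward axis through the lip; deg>0 lifts its right (-y) side
    q=R.from_euler('z',yaw,degrees=True)*R.from_euler('y',th,degrees=True); ax=q.apply([1,0,0]); w=R.from_rotvec(-ax*np.radians(deg)); return lip+w.apply(p-lip), w*T
a_=np.radians(TY)
for lx,ly,lz,th,rl in ((.049,-.018,.0075,0,0),(.051,-.018,.013,-4,0),(.052,-.016,.024,-11,0),(.05,-.006,.034,-15,8),(.045,.0,.04,-17,12),(.03,0,.12,-17,5),(.03,0,.12,-17,0)):
    p,T=tray(lx,ly,lz,th); pl=TC+lx*np.array([np.cos(a_),np.sin(a_)])+ly*np.array([-np.sin(a_),np.cos(a_)])
    p,T=roll(T,p,np.array([*pl,lz]),TY,th,rl); print((lx,ly,lz,th,rl),end=' '); cmd(p,T)
E
```

```text
[ 0.46810043 -0.22528371  0.08794403] [-0.01  0.42  0.31  2.17  0.03  0.46  0.66] pitch -10.3 yaw -66.0
side [269. 343.] 0.64 tray xy [ 0.047 -0.004] depthz 0.025
side [263. 342.] 0.5 tray xy [ 0.039 -0.014] depthz 0.023
side [249. 354.] 0.49 tray xy [ 0.047 -0.049] depthz 0.029
side [266. 153.] 0.47 tray xy [-0.511  0.328] depthz 0.052
side [314. 315.] 0.38 tray xy [0.043 0.11 ] depthz 0.021
side [280. 156.] 0.37 tray xy [-0.474  0.354] depthz 0.053
top [377. 229.] 0.62 tray xy [ 0.048 -0.004] depthz 0.03
top [176. 190.] 0.62 tray xy [-0.399  0.319] depthz 0.065
top [352. 193.] 0.59 tray xy [0.029 0.113] depthz 0.014
top [149. 202.] 0.58 tray xy [-0.479  0.319] depthz 0.065
top [378. 238.] 0.54 tray xy [ 0.038 -0.027] depthz 0.023
top [384. 248.] 0.42 tray xy [ 0.041 -0.057] depthz 0.022
top [156. 189.] 0.37 tray xy [-0.446  0.342] depthz 0.063
top [262. 143.] 0.28 tray xy [-0.134  0.339] depthz 0.115
(0.049, -0.018, 0.0075, 0, 0) CMD [0.009, 0.001, 0.011] [-0.0, -0.023, -0.001] minrows 0.2
(0.051, -0.018, 0.013, -4, 0) CMD [0.024, 0.001, 0.021] [-0.0, -0.067, -0.001] minrows 0.7
(0.052, -0.016, 0.024, -11, 0) CMD [0.053, 0.009, 0.035] [-0.0, -0.145, -0.001] minrows 1.5
(0.05, -0.006, 0.034, -15, 8) CMD [0.073, 0.092, 0.032] [0.089, -0.189, -0.007] minrows 2.2
(0.045, 0.0, 0.04, -17, 12) CMD [0.097, 0.137, 0.026] [0.134, -0.211, -0.008] minrows 2.6
(0.03, 0, 0.12, -17, 5) CMD [0.099, 0.1, -0.305] [0.056, -0.212, -0.004] minrows 2.3
(0.03, 0, 0.12, -17, 0) CMD [0.1, 0.073, -0.306] [-0.0, -0.212, -0.001] minrows 2.2
```

View pics/l10.png

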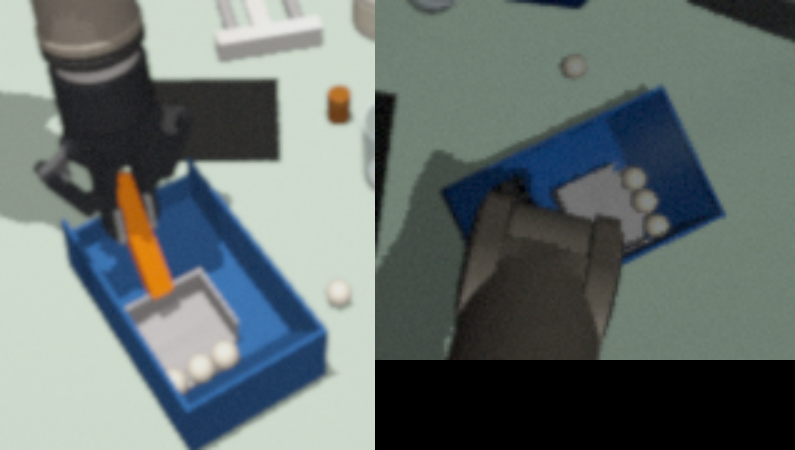

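All three balls ride on the lip, at (175,378), (200,367) and (225,353). Next comes the nose-up, inward shift and roll, still low in the tray.

Request:
servo_tool:
  commands:
    - [[0.009, 0.001, 0.011], [0, -0.023, 0]]
    - [[0.016, 0.001, 0.016], [0, -0.045, 0]]
    - [[0.024, 0.001, 0.021], [0, -0.067, 0]]
    - [[0.034, 0.003, 0.026], [0, -0.095, 0]]
    - [[0.044, 0.006, 0.03], [0, -0.12, 0]]
    - [[0.053, 0.009, 0.035], [0, -0.145, 0]]
    - [[0.06, 0.035, 0.034], [0.03, -0.16, 0]]
    - [[0.067, 0.065, 0.033], [0.06, -0.175, -0.003]]
    - [[0.073, 0.092, 0.032], [0.089, -0.189, -0.007]]
    - [[0.085, 0.115, 0.029], [0.11, -0.2, -0.007]]
    - [[0.097, 0.137, 0.026], [0.134, -0.211, -0.008]]
    - [[0.097, 0.137, 0.026], [0.134, -0.211, -0.008]]
    - [[0.097, 0.137, 0.026], [0.134, -0.211, -0.008]]
    - [[0.097, 0.137, 0.026], [0.134, -0.211, -0.008]]

```text
clock: 35.55
tcp_pos: [0.4896, -0.1917, 0.0776]
orientation: [1.511, 2.306, -0.645]
contact_force: [-0.1, -0.4, -3.0]
grip_width: 0.0186
gripper_force: 109.0
```

```bash
python3 look.py 11; python3 balls.py 11 | grep tray; python3 - <<'E'
from h import *
p,T=tray(.03,0,.17,-17); cmd(p,T); cmd([.48,.0,.24],Rf(-28,-28.4),p,T)
E
```

```text
[ 0.48961723 -0.19171998  0.07757046] [-0.66  0.67  0.78  2.19  0.24  0.44  0.18] pitch -29.7 yaw -69.5
side [267. 313.] 0.65 tray xy [-0.016  0.029] depthz 0.039
side [313. 318.] 0.58 tray xy [0.047 0.104] depthz 0.015
side [280. 155.] 0.51 tray xy [-0.48   0.359] depthz 0.054
side [245. 318.] 0.48 tray xy [-0.031 -0.014] depthz 0.046
side [254. 314.] 0.4 tray xy [-0.028  0.004] depthz 0.04
side [267. 151.] 0.4 tray xy [-0.519  0.336] depthz 0.061
side [317. 245.] 0.3 tray xy [-0.118  0.232] depthz 0.016
top [159. 189.] 0.56 tray xy [-0.439  0.34 ] depthz 0.063
top [151. 202.] 0.53 tray xy [-0.472  0.317] depthz 0.062
top [352. 230.] 0.51 tray xy [-0.014  0.023] depthz 0.04
top [354. 235.] 0.48 tray xy [-0.017  0.009] depthz 0.039
top [360. 247.] 0.45 tray xy [-0.016 -0.027] depthz 0.044
top [356. 194.] 0.43 tray xy [0.037 0.108] depthz 0.019
top [174. 189.] 0.39 tray xy [-0.402  0.323] depthz 0.066
CMD [-0.197, -0.169, -0.466] [-0.13, -0.0, 0.028] minrows 2.7
CMD [0.506, 0.338, -0.427] [-0.204, 0.011, -0.369] minrows 4.4
```

View pics/l11.png

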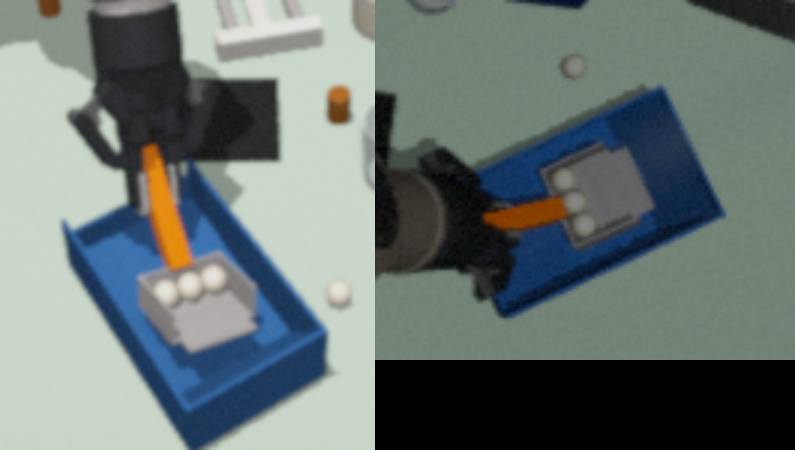

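All three balls sit at the back of the pan, around (190,285), and the tray is empty. Lift and pour as before.

Request:
servo_tool:
  commands:
    - [[-0.05, -0.05, -0.12], [-0.03, 0, 0]]
    - [[-0.1, -0.09, -0.24], [-0.07, 0, 0.01]]
    - [[-0.15, -0.13, -0.36], [-0.1, 0, 0.02]]
    - [[-0.197, -0.169, -0.466], [-0.13, 0, 0.028]]
    - [[-0.197, -0.169, -0.466], [-0.13, 0, 0.028]]
    - [[-0.197, -0.169, -0.466], [-0.13, 0, 0.028]]
    - [[-0.197, -0.169, -0.466], [-0.13, 0, 0.028]]

```text
clock: 36.5
tcp_pos: [0.4695, -0.1823, 0.2081]
orientation: [1.459, 2.256, -0.387]
contact_force: [-0.1, -0.1, -1.3]
grip_width: 0.0188
gripper_force: 108.8
```

Request:
servo_tool:
  commands:
    - [[0.08, 0.06, -0.07], [-0.03, 0, -0.06]]
    - [[0.17, 0.11, -0.14], [-0.07, 0.004, -0.12]]
    - [[0.25, 0.17, -0.21], [-0.1, 0.006, -0.18]]
    - [[0.34, 0.23, -0.28], [-0.14, 0.008, -0.25]]
    - [[0.42, 0.28, -0.35], [-0.17, 0.01, -0.31]]
    - [[0.506, 0.338, -0.427], [-0.204, 0.011, -0.369]]
    - [[0.506, 0.338, -0.427], [-0.204, 0.011, -0.369]]
    - [[0.506, 0.338, -0.427], [-0.204, 0.011, -0.369]]
    - [[0.506, 0.338, -0.427], [-0.204, 0.011, -0.369]]

```text
clock: 37.4
tcp_pos: [0.4799, -0.001, 0.2391]
orientation: [0.643, 2.578, -0.167]
contact_force: [-1.0, -0.0, -2.3]
grip_width: 0.0186
gripper_force: 109.0
```

```bash
python3 pour.py 10 .025 | head -1; python3 -c "
from h import *
print(r.get_obs()['joints'].round(2))"
```

```text
0.16 -16 [0.45  0.21  0.201] CMD [0.515, 0.69, -0.109] [-0.203, -0.001, -0.371] minrows 4.4
[-1.44 -0.11  1.06  2.35  0.8   0.67  0.11]
```

Request:
servo_tool:
  commands:
    - [[0.1, 0.14, -0.02], [-0.04, 0, -0.07]]
    - [[0.2, 0.28, -0.04], [-0.08, 0, -0.15]]
    - [[0.3, 0.42, -0.06], [-0.12, 0, -0.22]]
    - [[0.4, 0.56, -0.08], [-0.16, 0, -0.3]]
    - [[0.515, 0.69, -0.109], [-0.203, 0, -0.371]]
    - [[0.515, 0.69, -0.109], [-0.203, 0, -0.371]]
    - [[0.515, 0.69, -0.109], [-0.203, 0, -0.371]]
    - [[0.515, 0.69, -0.109], [-0.203, 0, -0.371]]
    - [[0.515, 0.69, -0.109], [-0.203, 0, -0.371]]

```text
clock: 38.3
tcp_pos: [0.4498, 0.2105, 0.2023]
orientation: [-0.23, 2.638, 0.062]
contact_force: [-0.8, 0.6, -1.9]
grip_width: 0.0186
gripper_force: 109.1
```

Request:
servo_tool:
  commands:
    - [[-0.05, 0, -0.03], [0, 0.09, 0]]
    - [[-0.108, 0, -0.059], [0, 0.178, 0]]
    - [[-0.17, 0, -0.06], [0, 0.27, 0]]
    - [[-0.24, 0, -0.06], [0, 0.36, 0]]
    - [[-0.308, 0, -0.058], [0, 0.456, 0]]
    - [[-0.37, 0, -0.03], [0, 0.54, 0]]
    - [[-0.428, 0, 0.004], [0, 0.622, 0]]
    - [[-0.5, 0, 0.036], [0, 0.71, 0]]
    - [[-0.573, 0, 0.068], [0, 0.8, 0]]
    - [[-0.573, 0, 0.068], [0, 0.8, 0]]
    - [[-0.573, 0, 0.068], [0, 0.8, 0]]
    - [[-0.573, 0, 0.068], [0, 0.8, 0]]
    - [[-0.573, 0, 0.068], [0, 0.8, 0]]
    - [[-0.573, 0, 0.068], [0, 0.8, 0]]
    - [[-0.573, 0, 0.068], [0, 0.8, 0]]
    - [[-0.573, 0, 0.068], [0, 0.8, 0]]

```text
clock: 39.9
tcp_pos: [0.5792, 0.2346, 0.2529]
orientation: [0.211, -2.376, 0.081]
contact_force: [-0.4, 0.8, -2.5]
grip_width: 0.0185
gripper_force: 109.2
```

Request:
servo_tool:
  commands:
    - [[0.1, 0, 0.03], [0, -0.09, 0]]
    - [[0.15, 0, 0.09], [0, -0.2, 0]]
    - [[0.2, 0, 0.15], [0, -0.3, 0]]
    - [[0.25, 0, 0.2], [0, -0.4, 0]]
    - [[0.3, 0, 0.26], [0, -0.5, 0]]
    - [[0.345, -0.007, 0.3], [0, -0.62, 0]]
    - [[0.345, -0.007, 0.3], [0, -0.62, 0]]
    - [[0.345, -0.007, 0.3], [0, -0.62, 0]]
    - [[0.345, -0.007, 0.3], [0, -0.62, 0]]

```text
clock: 40.8
tcp_pos: [0.4671, 0.2131, 0.2585]
orientation: [-0.258, 2.916, 0.033]
contact_force: [0.6, -0.3, -1.5]
grip_width: 0.019
gripper_force: 109.2
```

Request:
servo_tool:
  commands:
    - [[0.08, -0.744, -0.018], [0.091, 0, 0.412]]
    - [[0.08, -0.744, -0.018], [0.091, 0, 0.412]]
    - [[0.08, -0.744, -0.018], [0.091, 0, 0.412]]
    - [[0.08, -0.744, -0.018], [0.091, 0, 0.412]]
    - [[0.08, -0.744, -0.018], [0.091, 0, 0.412]]
    - [[0.08, -0.744, -0.018], [0.091, 0, 0.412]]
    - [[0.08, -0.744, -0.018], [0.091, 0, 0.412]]
    - [[0.08, -0.744, -0.018], [0.091, 0, 0.412]]

```text
clock: 41.6
tcp_pos: [0.4801, 0.0272, 0.2574]
orientation: [0.703, 2.848, -0.072]
contact_force: [-0.1, -0.1, -2.1]
grip_width: 0.0184
gripper_force: 109.2
```

```bash
python3 look.py 12; python3 - <<'E'
from fit import *
for c in ('side','top','wrist'):
    im,H,P,ok=load(c+'12',c)
    for x in r.mark_of(c,'ball1')[:9]:
        u=x['uv']; print(c,np.round(u),round(x['confidence'],2),P[int(u[1]),int(u[0])].round(3),'z.011:',at_z(c,u,.011,dict(tcp_pos=np.load(c+'12.npz')['p'],orientation=np.load(c+'12.npz')['w']))[:2].round(3))
    if c!='wrist':
        # tip box top, rail end block
        b=ok&(H[...,1]>100)&(H[...,0]>95)&(H[...,0]<128)&(abs(P[...,2]-.055)<.006)&(P[...,0]>.66)&(P[...,0]<.85)&(P[...,1]<-.15)&(P[...,1]>-.33)
        if b.sum()>20: rc=cv2.minAreaRect(P[b][:,:2].astype(np.float32)); print('tipbox',rc,cv2.boxPoints(rc).round(3).tolist())
E
```

```text
[0.48008836 0.02724839 0.25740862] [-0.32  0.06  0.04  2.12  0.2   0.82  0.68] pitch -12.2 yaw -27.7
side [313. 317.] 0.64 [ 0.627 -0.279  0.018] z.011: [ 0.629 -0.274]
side [263. 151.] 0.46 [0.591 0.264 0.066] z.011: [0.598 0.342]
side [274. 152.] 0.42 [0.622 0.267 0.06 ] z.011: [0.632 0.333]
side [278. 153.] 0.41 [0.63  0.261 0.056] z.011: [0.64  0.323]
tipbox ((0.7355866432189941, -0.25541362166404724), (0.07256925106048584, 0.08869653940200806), 81.68956756591797) [[0.6859999895095825, -0.2849999964237213], [0.7739999890327454, -0.2980000078678131], [0.7850000262260437, -0.22599999606609344], [0.6970000267028809, -0.21299999952316284]]
top [156. 190.] 0.62 [0.637 0.257 0.065] z.011: [0.643 0.267]
top [150. 197.] 0.59 [0.619 0.275 0.064] z.011: [0.624 0.285]
top [177. 196.] 0.4 [0.621 0.203 0.065] z.011: [0.627 0.211]
top [152. 207.] 0.4 [0.593 0.267 0.065] z.011: [0.598 0.277]
top [354. 195.] 0.39 [ 0.626 -0.267  0.011] z.011: [ 0.625 -0.268]
top [160. 186.] 0.39 [0.646 0.251 0.059] z.011: [0.653 0.258]
top [170. 191.] 0.37 [0.635 0.227 0.045] z.011: [0.64  0.232]
tipbox ((0.7349282503128052, -0.2521628439426422), (0.07082515954971313, 0.09009670466184616), 82.16744995117188) [[0.6850000023841858, -0.2809999883174896], [0.7749999761581421, -0.2930000126361847], [0.7839999794960022, -0.22300000488758087], [0.6949999928474426, -0.210999995470047]]
wrist [553. 180.] 0.94 [0.64  0.241 0.062] z.011: [0.682 0.27 ]
wrist [531. 189.] 0.88 [0.639 0.217 0.063] z.011: [0.681 0.244]
wrist [504. 175.] 0.48 [0.593 0.186 0.088] z.011: [0.648 0.218]
```

Six balls are now in the jar and the tray is empty. The stray ball is on the bench at about (0.627, -0.271), between the tray's outer wall and the tip box. I'll come down behind it with the pan steep, press it against the tray's outer side wall as a backstop, slide the lip under, then level and lift.

```bash
cat >> h.py <<'E'
def side(X,Y,lz,th,yaw=None):
    a=np.radians(TY); p=TC+X*np.array([np.cos(a),np.sin(a)])+Y*np.array([-np.sin(a),np.cos(a)])
    return scoop_tool([p[0],p[1],lz],TY-90 if yaw is None else yaw,th)
E
python3 - <<'E'
from h import *
pA,TA=np.array([.56,-.15,.31]),Rf(-90,TP); cmd(pA,TA)
pB,TB=np.array([.645,-.262,.33]),Rf(TY-90,TP+25); cmd(pB,TB,pA,TA)
pC,TC_=side(.037,.128,.12,57); print(pC); cmd(pC,TC_,pB,TB)
E
```

```text
CMD [-0.645, -0.475, -0.076] [0.149, -0.002, 0.675] minrows 7.2
CMD [-0.455, 0.34, 0.018] [-0.001, 0.246, 0.738] minrows 8.1
[ 0.64537936 -0.26246168  0.26284999]
CMD [-0.058, 0.002, 0.262] [-0.0, 0.356, -0.0] minrows 3.7
```

Request:
servo_tool:
  commands:
    - [[-0.1, -0.07, -0.07], [0.03, 0, 0.1]]
    - [[-0.2, -0.14, -0.09], [0.05, 0, 0.2]]
    - [[-0.3, -0.21, -0.09], [0.07, 0, 0.3]]
    - [[-0.4, -0.28, -0.09], [0.09, 0, 0.4]]
    - [[-0.5, -0.36, -0.09], [0.11, 0, 0.5]]
    - [[-0.6, -0.43, -0.08], [0.135, 0, 0.6]]
    - [[-0.645, -0.475, -0.076], [0.149, 0, 0.675]]
    - [[-0.645, -0.475, -0.076], [0.149, 0, 0.675]]
    - [[-0.645, -0.475, -0.076], [0.149, 0, 0.675]]
    - [[-0.645, -0.475, -0.076], [0.149, 0, 0.675]]

```text
clock: 42.9
tcp_pos: [0.5598, -0.1498, 0.3099]
orientation: [2.108, 2.111, -0.227]
contact_force: [-0.5, 0.6, -2.3]
grip_width: 0.0184
gripper_force: 109.1
```

Request:
servo_tool:
  commands:
    - [[-0.455, 0.34, 0.018], [0, 0.246, 0.738]]
    - [[-0.455, 0.34, 0.018], [0, 0.246, 0.738]]
    - [[-0.455, 0.34, 0.018], [0, 0.246, 0.738]]
    - [[-0.455, 0.34, 0.018], [0, 0.246, 0.738]]
    - [[-0.455, 0.34, 0.018], [0, 0.246, 0.738]]
    - [[-0.455, 0.34, 0.018], [0, 0.246, 0.738]]
    - [[-0.455, 0.34, 0.018], [0, 0.246, 0.738]]
    - [[-0.455, 0.34, 0.018], [0, 0.246, 0.738]]
    - [[-0.455, 0.34, 0.018], [0, 0.246, 0.738]]
    - [[-0.455, 0.34, 0.018], [0, 0.246, 0.738]]
    - [[-0.455, 0.34, 0.018], [0, 0.246, 0.738]]
    - [[-0.455, 0.34, 0.018], [0, 0.246, 0.738]]

```text
clock: 44.1
tcp_pos: [0.6452, -0.2618, 0.3297]
orientation: [-3.006, -0.643, -0.328]
contact_force: [-0.1, -0.1, -1.4]
grip_width: 0.0189
gripper_force: 109.4
```

```bash
python3 look.py 13; python3 - <<'E'
from fit import *
a=np.radians(TY); ux=np.array([np.cos(a),np.sin(a)]); uy=np.array([-ux[1],ux[0]])
for c in ('side','top'):
    im,H,P,ok=load(c+'13',c)
    for x in r.mark_of(c,'ball1')[:9]:
        p=at_z(c,x['uv'],.011); q=np.array([(p[:2]-TC)@ux,(p[:2]-TC)@uy]); 
        if abs(q).max()<.25: print(c,np.round(x['uv']),round(x['confidence'],2),q.round(3))
for t in ((.037,.128,.12,57),(.037,.128,.03,57)): p,T=side(*t); print(t,end=''); cmd(p,T)
E
```

```text
[ 0.64524149 -0.26182429  0.32971544] [ 0.04  0.41  0.46  1.55 -0.39  1.11 -0.54] pitch 12.5 yaw -155.8
side [313. 316.] 0.53 [0.039 0.11 ]
top [354. 195.] 0.62 [0.033 0.107]
(0.037, 0.128, 0.12, 57)CMD [-0.056, 0.002, 0.261] [-0.002, 0.357, -0.002] minrows 3.7
(0.037, 0.128, 0.03, 57)CMD [-0.134, 0.004, 0.613] [-0.002, 0.357, -0.002] minrows 3.7
```

Request:
servo_tool:
  commands:
    - [[-0.02, 0, 0.07], [0, 0.09, 0]]
    - [[-0.03, 0, 0.14], [0, 0.18, 0]]
    - [[-0.045, 0, 0.2], [0, 0.27, 0]]
    - [[-0.056, 0.002, 0.26], [0, 0.357, 0]]
    - [[-0.056, 0.002, 0.26], [0, 0.357, 0]]
    - [[-0.056, 0.002, 0.26], [0, 0.357, 0]]
    - [[-0.056, 0.002, 0.26], [0, 0.357, 0]]
    - [[-0.056, 0.002, 0.26], [0, 0.357, 0]]

```text
clock: 45.15
tcp_pos: [0.6464, -0.2622, 0.2645]
orientation: [-2.705, -0.576, -1.111]
contact_force: [-0.4, 0.1, -0.8]
grip_width: 0.0186
gripper_force: 109.5
```

```bash
python3 look.py 14; python3 pan.py 14; python3 - <<'E'
from fit import *
for t in ((.036,.128,.12,57),(.036,.128,.03,57),(.036,.128,.004,57),(.036,.1,.003,55),(.036,.084,.002,52)): p,T=side(*t); print(t,end=''); cmd(p,T)
E
```

```text
[ 0.64635801 -0.26217914  0.26448158] [ 0.44  0.39  0.15  1.89 -1.17  0.75  0.27] pitch 44.7 yaw -155.9
n 1191 554 floor z at 0: 0.0042 at lip 0.0041 pitch(nosedown deg) 0.2 roll 0.4
x max pct [0.0367 0.0393 0.0398] y pct [-0.0275  0.0215] wall y [-0.0376  0.0319  0.0401]
(0.036, 0.128, 0.12, 57)CMD [-0.006, -0.003, 0.001] [-0.001, -0.001, -0.002] minrows 0.0
(0.036, 0.128, 0.03, 57)CMD [-0.259, -0.002, 0.257] [-0.001, -0.001, -0.002] minrows 1.8
(0.036, 0.128, 0.004, 57)CMD [-0.332, -0.002, 0.331] [-0.001, -0.001, -0.002] minrows 2.3
(0.036, 0.1, 0.003, 55)CMD [-0.401, -0.002, 0.27] [-0.001, -0.023, -0.001] minrows 2.4
(0.036, 0.084, 0.002, 52)CMD [-0.429, -0.002, 0.25] [-0.001, -0.056, -0.001] minrows 2.5
```

Request:
servo_tool:
  commands:
    - [[-0.13, -0.002, 0.13], [0, 0, 0]]
    - [[-0.2, -0.002, 0.2], [0, 0, 0]]
    - [[-0.259, -0.002, 0.257], [0, 0, 0]]
    - [[-0.295, -0.002, 0.295], [0, 0, 0]]
    - [[-0.332, -0.002, 0.331], [0, 0, 0]]
    - [[-0.332, -0.002, 0.331], [0, 0, 0]]
    - [[-0.332, -0.002, 0.331], [0, 0, 0]]
    - [[-0.332, -0.002, 0.331], [0, 0, 0]]

```text
clock: 46.1
tcp_pos: [0.6444, -0.2621, 0.1469]
orientation: [-2.706, -0.573, -1.11]
contact_force: [-0.4, -0.9, -1.4]
grip_width: 0.0185
gripper_force: 109.4
```

```bash
python3 look.py 15; python3 pan.py 15; cat > bt.py <<'E'
from fit import *
import sys
a=np.radians(TY); ux=np.array([np.cos(a),np.sin(a)]); uy=np.array([-ux[1],ux[0]])
for c in ('side','top'):
    im,H,P,ok=load(c+sys.argv[1],c)
    for x in r.mark_of(c,'ball1')[:9]:
        p=at_z(c,x['uv'],.011); q=np.array([(p[:2]-TC)@ux,(p[:2]-TC)@uy]); 
        if abs(q).max()<.25: print(c,np.round(x['uv']),round(x['confidence'],2),q.round(3),'z',P[int(x['uv'][1]),int(x['uv'][0]),2].round(3))
E
python3 bt.py 15; python3 - <<'E'
from fit import *
for t in ((.036,.128,.002,57),(.036,.108,.0015,55),(.036,.096,.0015,54),(.036,.086,.0015,52),(.036,.08,.0015,45),(.036,.074,.0015,35),(.036,.069,.002,27)): p,T=side(*t); print(t,end=''); cmd(p,T)
E
```

```text
[ 0.64444083 -0.26209783  0.14688039] [ 0.63  0.56 -0.09  1.95 -1.35  0.59  0.57] pitch 44.7 yaw -156.0
n 1287 533 floor z at 0: 0.0042 at lip 0.0046 pitch(nosedown deg) -0.6 roll -0.5
x max pct [0.0472 0.0489 0.0499] y pct [-0.0273  0.0272] wall y [-0.0371  0.0173  0.0394]
side [312. 317.] 0.48 [0.04  0.106] z 0.014
(0.036, 0.128, 0.002, 57)CMD [-0.002, -0.0, 0.007] [-0.001, -0.001, -0.002] minrows 0.0
(0.036, 0.108, 0.0015, 55)CMD [-0.047, -0.0, -0.033] [-0.001, -0.023, -0.002] minrows 0.3
(0.036, 0.096, 0.0015, 54)CMD [-0.074, -0.0, -0.06] [-0.001, -0.034, -0.002] minrows 0.5
(0.036, 0.086, 0.0015, 52)CMD [-0.09, -0.0, -0.073] [-0.001, -0.056, -0.002] minrows 0.6
(0.036, 0.08, 0.0015, 45)CMD [-0.065, -0.0, -0.034] [-0.001, -0.134, -0.002] minrows 1.4
(0.036, 0.074, 0.0015, 35)CMD [-0.035, -0.0, 0.037] [-0.001, -0.245, -0.002] minrows 2.6
(0.036, 0.069, 0.002, 27)CMD [-0.022, -0.0, 0.097] [-0.002, -0.334, -0.002] minrows 3.5
```

Request:
servo_tool:
  commands:
    - [[-0.012, 0, -0.002], [0, -0.006, 0]]
    - [[-0.024, 0, -0.012], [0, -0.012, 0]]
    - [[-0.036, 0, -0.023], [0, -0.018, 0]]
    - [[-0.047, 0, -0.033], [0, -0.023, 0]]
    - [[-0.056, 0, -0.042], [0, -0.027, 0]]
    - [[-0.065, 0, -0.051], [0, -0.03, 0]]
    - [[-0.074, 0, -0.06], [0, -0.034, 0]]
    - [[-0.079, 0, -0.065], [0, -0.041, 0]]
    - [[-0.085, 0, -0.069], [0, -0.048, 0]]
    - [[-0.09, 0, -0.073], [0, -0.056, 0]]
    - [[-0.09, 0, -0.073], [0, -0.056, 0]]
    - [[-0.09, 0, -0.073], [0, -0.056, 0]]

```text
clock: 47.55
tcp_pos: [0.6177, -0.2736, 0.1432]
orientation: [-2.765, -0.586, -0.994]
contact_force: [0.6, -0.0, -1.2]
grip_width: 0.0187
gripper_force: 109.4
```

```bash
python3 look.py 16;python3 bt.py 16; python3 - <<'E'
from fit import *
for t in ((.036,.086,.0015,52),(.036,.081,.0015,45),(.036,.076,.0015,35),(.036,.0705,.0015,27),(.036,.068,.006,20),(.036,.067,.016,10),(.036,.067,.026,0),(.036,.068,.04,-10),(.036,.069,.046,-16)): p,T=side(*t); print(t,end=''); cmd(p,T)
E
```

```text
[ 0.61771258 -0.27359249  0.14321171] [ 0.58  0.53 -0.02  1.96 -1.21  0.6   0.44] pitch 39.6 yaw -156.0
top [306. 166.] 0.74 [-0.052  0.234] z 0.0
(0.036, 0.086, 0.0015, 52)CMD [0.003, 0.0, -0.001] [-0.002, -0.0, -0.003] minrows 0.0
(0.036, 0.081, 0.0015, 45)CMD [0.034, 0.0, 0.038] [-0.002, -0.078, -0.003] minrows 0.8
(0.036, 0.076, 0.0015, 35)CMD [0.073, 0.0, 0.109] [-0.002, -0.189, -0.003] minrows 2.0
(0.036, 0.0705, 0.0015, 27)CMD [0.089, 0.0, 0.168] [-0.002, -0.278, -0.002] minrows 2.9
(0.036, 0.068, 0.006, 20)CMD [0.112, 0.0, 0.214] [-0.002, -0.356, -0.002] minrows 3.7
(0.036, 0.067, 0.016, 10)CMD [0.149, 0.0, 0.279] [-0.003, -0.467, -0.002] minrows 4.9
(0.036, 0.067, 0.026, 0)CMD [0.172, 0.0, 0.348] [-0.003, -0.578, -0.002] minrows 6.1
(0.036, 0.068, 0.04, -10)CMD [0.19, 0.0, 0.405] [-0.003, -0.689, -0.002] minrows 7.2
(0.036, 0.069, 0.046, -16)CMD [0.188, 0.0, 0.445] [-0.003, -0.756, -0.002] minrows 7.9
```

```bash
python3 - <<'E'
from fit import *
for t in ((.036,.085,.001,46),(.036,.084,.001,40),(.036,.081,.001,32),(.036,.076,.0005,27),(.036,.071,.0005,23),(.036,.068,.001,20)): p,T=side(*t); print(t,end=''); cmd(p,T)
E
```

```text
(0.036, 0.085, 0.001, 46)CMD [0.038, 0.0, 0.042] [-0.002, -0.067, -0.003] minrows 0.7
(0.036, 0.084, 0.001, 40)CMD [0.071, 0.0, 0.088] [-0.002, -0.133, -0.003] minrows 1.4
(0.036, 0.081, 0.001, 32)CMD [0.1, 0.0, 0.15] [-0.002, -0.222, -0.003] minrows 2.3
(0.036, 0.076, 0.0005, 27)CMD [0.103, 0.0, 0.185] [-0.002, -0.278, -0.002] minrows 2.9
(0.036, 0.071, 0.0005, 23)CMD [0.1, 0.0, 0.21] [-0.002, -0.322, -0.002] minrows 3.4
(0.036, 0.068, 0.001, 20)CMD [0.1, 0.0, 0.23] [-0.002, -0.356, -0.002] minrows 3.7
```

Request:
servo_tool:
  commands:
    - [[0.019, 0, 0.021], [0, -0.034, 0]]
    - [[0.038, 0, 0.042], [0, -0.067, 0]]
    - [[0.055, 0, 0.065], [0, -0.1, 0]]
    - [[0.071, 0, 0.088], [0, -0.133, 0]]
    - [[0.081, 0, 0.109], [0, -0.163, 0]]
    - [[0.091, 0, 0.13], [0, -0.193, 0]]
    - [[0.1, 0, 0.15], [0, -0.222, 0]]
    - [[0.102, 0, 0.168], [0, -0.25, 0]]
    - [[0.103, 0, 0.185], [0, -0.278, 0]]
    - [[0.102, 0, 0.198], [0, -0.3, 0]]
    - [[0.1, 0, 0.21], [0, -0.322, 0]]
    - [[0.1, 0, 0.22], [0, -0.34, 0]]
    - [[0.1, 0, 0.23], [0, -0.356, 0]]
    - [[0.1, 0, 0.23], [0, -0.356, 0]]

```text
clock: 49.2
tcp_pos: [0.6691, -0.2498, 0.1141]
orientation: [-3.035, -0.647, -0.197]
contact_force: [1.2, 0.7, -0.8]
grip_width: 0.0183
gripper_force: 109.3
```

```bash
python3 look.py 17;python3 bt.py 17; python3 pan.py 17; python3 - <<'E'
from fit import *
for t in ((.036,.067,.001,20),(.036,.067,.008,15),(.036,.067,.016,8),(.036,.067,.024,0),(.036,.068,.036,-10),(.036,.069,.046,-17)): p,T=side(*t); print(t,end=''); cmd(p,T)
a=np.radians(TY); ux=np.array([np.cos(a),np.sin(a)]); uy=np.array([-ux[1],ux[0]])
for c in ('top','side'):
    im,H,P,ok=load(c+'17',c); X=(P[...,:2]-TC)@ux; Y=(P[...,:2]-TC)@uy
    m=ok&(H[...,1]<70)&(H[...,2]>150)&(abs(X-.036)<.09)&(Y>.03)&(Y<.15)&(P[...,2]<.05); print(c,m.sum()); 
    if m.sum(): print(np.c_[X[m],Y[m],P[m][:,2],H[m][:,2]].round(3)[::max(1,m.sum()//12)])
E
```

```text
[ 0.66907284 -0.24979314  0.11409002] [ 0.    0.68  0.46  1.65 -0.52  0.83 -0.45] pitch 7.5 yaw -155.9
n 1171 397 floor z at 0: 0.0039 at lip 0.0044 pitch(nosedown deg) -0.8 roll 0.3
x max pct [0.0172 0.024  0.0313] y pct [-0.0275  0.022 ] wall y [-0.0383  0.0174  0.0397]
(0.036, 0.067, 0.001, 20)CMD [-0.001, -0.001, -0.0] [-0.003, 0.0, -0.002] minrows 0.0
(0.036, 0.067, 0.008, 15)CMD [0.036, -0.001, 0.009] [-0.003, -0.055, -0.002] minrows 0.6
(0.036, 0.067, 0.016, 8)CMD [0.082, -0.001, 0.033] [-0.003, -0.133, -0.002] minrows 1.4
(0.036, 0.067, 0.024, 0)CMD [0.126, -0.001, 0.071] [-0.003, -0.222, -0.002] minrows 2.3
(0.036, 0.068, 0.036, -10)CMD [0.17, -0.001, 0.117] [-0.003, -0.333, -0.002] minrows 3.5
(0.036, 0.069, 0.046, -17)CMD [0.194, -0.001, 0.146] [-0.003, -0.411, -0.001] minrows 4.3
top 0
side 1649
[[-5.20e-02  1.45e-01  2.00e-03  1.53e+02]
 [-4.60e-02  9.40e-02  1.00e-03  1.52e+02]
 [ 3.30e-02  9.50e-02  1.50e-02  2.00e+02]
 [ 4.50e-02  8.80e-02  1.00e-02  1.93e+02]
 [ 9.00e-02  1.45e-01 -1.00e-03  1.52e+02]
 [ 7.50e-02  9.40e-02 -0.00e+00  1.94e+02]
 [ 1.08e-01  1.34e-01 -2.00e-03  2.16e+02]
 [ 1.25e-01  1.45e-01  0.00e+00  2.18e+02]
 [ 1.04e-01  9.80e-02 -2.00e-03  2.18e+02]
 [ 1.18e-01  9.70e-02  4.00e-03  2.17e+02]
 [ 1.14e-01  7.60e-02 -1.00e-03  2.18e+02]
 [ 1.14e-01  5.40e-02 -0.00e+00  2.18e+02]
 [ 1.25e-01  3.40e-02  2.00e-03  2.18e+02]]
```

Request:
servo_tool:
  commands:
    - [[0.018, 0, 0.005], [0, -0.028, 0]]
    - [[0.036, 0, 0.009], [0, -0.055, 0]]
    - [[0.06, 0, 0.021], [0, -0.094, 0]]
    - [[0.082, 0, 0.033], [0, -0.133, 0]]
    - [[0.104, 0, 0.052], [0, -0.178, 0]]
    - [[0.126, 0, 0.071], [0, -0.222, 0]]
    - [[0.148, 0, 0.094], [0, -0.278, 0]]
    - [[0.17, 0, 0.117], [0, -0.333, 0]]
    - [[0.194, 0, 0.146], [0, -0.411, 0]]
    - [[0.194, 0, 0.146], [0, -0.411, 0]]
    - [[0.194, 0, 0.146], [0, -0.411, 0]]
    - [[0.194, 0, 0.146], [0, -0.411, 0]]
    - [[0.194, 0, 0.146], [0, -0.411, 0]]

```text
clock: 50.75
tcp_pos: [0.7166, -0.2307, 0.0871]
orientation: [2.882, 0.61, -0.752]
contact_force: [0.0, 0.1, -1.8]
grip_width: 0.0186
gripper_force: 109.4
```

```bash
python3 look.py 18;python3 bt.py 18; python3 pan.py 18; cat > inpan.py <<'E'
from fit import *
import sys
for cam in ('side','top'):
    im,H,P,ok=load(cam+sys.argv[1],cam); z=np.load(cam+sys.argv[1]+'.npz')
    q=R.from_rotvec(z['w'])*Rf(0,TP).inv(); S=q.inv().apply(P.reshape(-1,3)-z['p']).reshape(P.shape)+[-.082,0,.079]
    m=ok&(abs(S[...,0])<.04)&(abs(S[...,1])<.034)&(S[...,2]>.012)&(S[...,2]<.033)&(H[...,1]<70)&(S[...,0]>-.033)
    print(cam,'ball-like points in pan',m.sum(), S[m].mean(0).round(3) if m.sum() else '')
E
python3 inpan.py 18
```

```text
[ 0.71656577 -0.23068267  0.08708147] [-0.16  1.08  0.64  1.11 -0.24  1.48 -0.79] pitch -29.2 yaw -156.1
side [321. 307.] 0.47 [0.03  0.137] z 0.047
top [355. 187.] 0.47 [0.044 0.126] z 0.05
top [345. 153.] 0.39 [0.062 0.222] z 0.1
n 1339 489 floor z at 0: 0.0037 at lip 0.0036 pitch(nosedown deg) 0.2 roll 0.4
x max pct [0.0344 0.0383 0.0455] y pct [-0.0276  0.027 ] wall y [-0.0375  0.0127  0.0393]
side ball-like points in pan 153 [-0.021  0.003  0.021]
top ball-like points in pan 84 [-0.017  0.013  0.02 ]
```

The stray ball is captured at the back of the pan, at height 0.047. Lift straight up and carry it to the jar.

```bash
python3 - <<'E'
from h import *
o=r.get_obs(); t0=o['tcp_pos']; c=TP-17
pA=np.array([.69,-.24,.26]); TA=Rf(TY-90,c); cmd(pA,TA)
pB=np.array([.57,-.15,.30]); TB=Rf(-92,c); cmd(pB,TB,pA,TA)
pC=np.array([.48,0,.26]); TC_=Rf(-28,c+1); cmd(pC,TC_,pB,TB)
E
```

```text
CMD [-0.442, -0.008, -0.551] [-0.003, -0.001, 0.0] minrows 3.5
CMD [-0.332, -0.525, 0.004] [-0.349, -0.0, -0.619] minrows 7.4
CMD [0.59, -0.381, -0.149] [-0.344, 0.01, -0.623] minrows 7.5
```

Request:
servo_tool:
  commands:
    - [[-0.08, 0, -0.13], [0, 0, 0]]
    - [[-0.18, 0, -0.27], [0, 0, 0]]
    - [[-0.3, 0, -0.41], [0, 0, 0]]
    - [[-0.4, -0.006, -0.5], [0, 0, 0]]
    - [[-0.442, -0.008, -0.551], [0, 0, 0]]
    - [[-0.442, -0.008, -0.551], [0, 0, 0]]
    - [[-0.442, -0.008, -0.551], [0, 0, 0]]
    - [[-0.442, -0.008, -0.551], [0, 0, 0]]

```text
clock: 51.8
tcp_pos: [0.6901, -0.2387, 0.2563]
orientation: [2.88, 0.616, -0.763]
contact_force: [-0.5, 1.1, -2.7]
grip_width: 0.0188
gripper_force: 109.5
```

Request:
servo_tool:
  commands:
    - [[-0.03, -0.05, 0], [-0.035, 0, -0.062]]
    - [[-0.07, -0.1, 0], [-0.07, 0, -0.124]]
    - [[-0.1, -0.16, 0], [-0.105, 0, -0.186]]
    - [[-0.13, -0.21, 0], [-0.14, 0, -0.248]]
    - [[-0.17, -0.26, 0], [-0.175, 0, -0.31]]
    - [[-0.2, -0.32, 0], [-0.21, 0, -0.372]]
    - [[-0.23, -0.37, 0], [-0.245, 0, -0.434]]
    - [[-0.27, -0.42, 0], [-0.28, 0, -0.5]]
    - [[-0.3, -0.47, 0], [-0.315, 0, -0.56]]
    - [[-0.332, -0.525, 0.004], [-0.349, 0, -0.619]]
    - [[-0.332, -0.525, 0.004], [-0.349, 0, -0.619]]
    - [[-0.332, -0.525, 0.004], [-0.349, 0, -0.619]]
    - [[-0.332, -0.525, 0.004], [-0.349, 0, -0.619]]

```text
clock: 53.1
tcp_pos: [0.5708, -0.1497, 0.2992]
orientation: [1.975, 1.905, -0.518]
contact_force: [0.5, -1.7, -2.3]
grip_width: 0.0189
gripper_force: 109.4
```

Request:
servo_tool:
  commands:
    - [[0.06, -0.04, -0.015], [-0.034, 0, -0.062]]
    - [[0.12, -0.08, -0.03], [-0.069, 0, -0.125]]
    - [[0.18, -0.11, -0.045], [-0.103, 0, -0.187]]
    - [[0.24, -0.15, -0.06], [-0.138, 0, -0.25]]
    - [[0.3, -0.19, -0.075], [-0.172, 0, -0.31]]
    - [[0.35, -0.23, -0.09], [-0.206, 0.005, -0.374]]
    - [[0.41, -0.27, -0.1], [-0.24, 0.005, -0.436]]
    - [[0.47, -0.31, -0.12], [-0.275, 0.008, -0.5]]
    - [[0.53, -0.34, -0.135], [-0.31, 0.01, -0.56]]
    - [[0.59, -0.381, -0.149], [-0.344, 0.01, -0.623]]
    - [[0.59, -0.381, -0.149], [-0.344, 0.01, -0.623]]
    - [[0.59, -0.381, -0.149], [-0.344, 0.01, -0.623]]
    - [[0.59, -0.381, -0.149], [-0.344, 0.01, -0.623]]

```text
clock: 54.4
tcp_pos: [0.4814, -0.0, 0.2609]
orientation: [0.648, 2.579, -0.16]
contact_force: [-0.4, -0.3, -2.4]
grip_width: 0.0184
gripper_force: 109.4
```

```bash
python3 look.py 19; python3 inpan.py 19; python3 pour.py 10 .025 | head -1
```

```text
[ 4.81415475e-01 -2.43566461e-05  2.60898298e-01] [-0.78 -0.06  0.41  2.3   0.66  0.67  0.23] pitch -28.2 yaw -28.2
side ball-like points in pan 130 [-0.019  0.016  0.021]
top ball-like points in pan 69 [-0.023  0.018  0.021]
0.16 -16 [0.45  0.21  0.201] CMD [0.559, 0.682, -0.029] [-0.2, -0.002, -0.373] minrows 4.4
```

Request:
servo_tool:
  commands:
    - [[0.11, 0.14, -0.005], [-0.04, 0, -0.07]]
    - [[0.22, 0.28, -0.01], [-0.08, 0, -0.15]]
    - [[0.33, 0.42, -0.015], [-0.12, 0, -0.22]]
    - [[0.44, 0.56, -0.02], [-0.16, 0, -0.3]]
    - [[0.559, 0.682, -0.029], [-0.2, 0, -0.373]]
    - [[0.559, 0.682, -0.029], [-0.2, 0, -0.373]]
    - [[0.559, 0.682, -0.029], [-0.2, 0, -0.373]]
    - [[0.559, 0.682, -0.029], [-0.2, 0, -0.373]]
    - [[0.559, 0.682, -0.029], [-0.2, 0, -0.373]]

```text
clock: 55.45
tcp_pos: [0.4494, 0.2097, 0.2017]
orientation: [-0.229, 2.639, 0.061]
contact_force: [0.1, 0.0, -1.7]
grip_width: 0.0183
gripper_force: 109.5
```

Request:
servo_tool:
  commands:
    - [[-0.05, 0, -0.03], [0, 0.09, 0]]
    - [[-0.108, 0, -0.059], [0, 0.178, 0]]
    - [[-0.17, 0, -0.06], [0, 0.27, 0]]
    - [[-0.24, 0, -0.06], [0, 0.36, 0]]
    - [[-0.308, 0, -0.058], [0, 0.456, 0]]
    - [[-0.37, 0, -0.03], [0, 0.54, 0]]
    - [[-0.428, 0, 0.004], [0, 0.622, 0]]
    - [[-0.5, 0, 0.036], [0, 0.71, 0]]
    - [[-0.573, 0, 0.068], [0, 0.8, 0]]
    - [[-0.573, 0, 0.068], [0, 0.8, 0]]
    - [[-0.573, 0, 0.068], [0, 0.8, 0]]
    - [[-0.573, 0, 0.068], [0, 0.8, 0]]
    - [[-0.573, 0, 0.068], [0, 0.8, 0]]
    - [[-0.573, 0, 0.068], [0, 0.8, 0]]
    - [[-0.573, 0, 0.068], [0, 0.8, 0]]
    - [[-0.573, 0, 0.068], [0, 0.8, 0]]

```text
clock: 57.05
tcp_pos: [0.5787, 0.2342, 0.2532]
orientation: [0.211, -2.375, 0.081]
contact_force: [-0.9, -0.6, -2.7]
grip_width: 0.0189
gripper_force: 109.5
```

Request:
servo_tool:
  commands:
    - [[0.1, 0, 0.03], [0, -0.09, 0]]
    - [[0.15, 0, 0.09], [0, -0.2, 0]]
    - [[0.2, 0, 0.15], [0, -0.3, 0]]
    - [[0.25, 0, 0.2], [0, -0.4, 0]]
    - [[0.3, 0, 0.26], [0, -0.5, 0]]
    - [[0.345, -0.007, 0.3], [0, -0.62, 0]]
    - [[0.345, -0.007, 0.3], [0, -0.62, 0]]
    - [[0.345, -0.007, 0.3], [0, -0.62, 0]]
    - [[0.345, -0.007, 0.3], [0, -0.62, 0]]

```text
clock: 57.95
tcp_pos: [0.4669, 0.2122, 0.2582]
orientation: [-0.256, 2.918, 0.032]
contact_force: [1.0, -0.7, -2.4]
grip_width: 0.0187
gripper_force: 109.5
```

```bash
python3 look.py 20; python3 inpan.py 20; python3 - <<'E'
from fit import *
for c in ('side','top'):
    im,H,P,ok=load(c+'20',c)
    for x in r.mark_of(c,'ball1')[:9]: u=x['uv']; print(c,np.round(u),round(x['confidence'],2),P[int(u[1]),int(u[0])].round(3))
    # mat again
    m=ok&(H[...,2]<45)&(abs(P[...,0]-.54)<.13)&(abs(P[...,1]+.045)<.1)&(P[...,2]<.02)
    n,L,st,_=cv2.connectedComponentsWithStats(m.astype(np.uint8)); m=L==1+np.argmax(st[1:,4]); print(c,'mat',cv2.minAreaRect(P[m][:,:2].astype(np.float32)),P[m][:,2].mean().round(4))
pA,TA=scoop_tool([.581,-.057,.10],-17,0); print(pA); cmd(pA,TA)
E
```

```text
[0.46686206 0.21219287 0.25822544] [-0.47  0.11 -0.14  2.06  0.14  0.78  1.05] pitch -12.2 yaw 10.1
side ball-like points in pan 30 [-0.007  0.028  0.024]
top ball-like points in pan 0 
side [273. 152.] 0.52 [0.619 0.265 0.062]
side [277. 148.] 0.5 [0.628 0.261 0.074]
side [263. 153.] 0.39 [0.59  0.264 0.062]
side [278. 155.] 0.38 [0.629 0.252 0.06 ]
side mat ((0.5447677373886108, -0.050635743886232376), (0.1009044274687767, 0.1392207145690918), 82.22154998779297) 0.0038
top [149. 193.] 0.61 [0.625 0.272 0.079]
top [164. 188.] 0.6 [0.641 0.24  0.059]
top [160. 193.] 0.59 [0.627 0.247 0.061]
top [151. 196.] 0.46 [0.62  0.271 0.061]
top [177. 199.] 0.42 [0.611 0.203 0.065]
top [172. 187.] 0.4 [0.642 0.218 0.067]
top mat ((0.5436474084854126, -0.04712502658367157), (0.10653208196163177, 0.14648793637752533), 81.64486694335938) 0.0034
[ 0.46624343 -0.0219154   0.1775    ]
CMD [0.232, -0.922, 0.273] [0.066, -0.003, 0.293] minrows 4.9
```

The pan is empty and all detected balls are in the jar. Next the scoop goes back on its mat.

Request:
servo_tool:
  commands:
    - [[0.06, -0.2, 0], [0.01, 0, 0.06]]
    - [[0.12, -0.4, 0.03], [0.03, 0, 0.12]]
    - [[0.18, -0.6, 0.1], [0.04, 0, 0.2]]
    - [[0.22, -0.8, 0.2], [0.055, 0, 0.26]]
    - [[0.232, -0.922, 0.273], [0.066, 0, 0.293]]
    - [[0.232, -0.922, 0.273], [0.066, 0, 0.293]]
    - [[0.232, -0.922, 0.273], [0.066, 0, 0.293]]
    - [[0.232, -0.922, 0.273], [0.066, 0, 0.293]]
    - [[0.232, -0.922, 0.273], [0.066, 0, 0.293]]

```text
clock: 59.1
tcp_pos: [0.4664, -0.0207, 0.1785]
orientation: [0.429, 2.897, -0.046]
contact_force: [-0.3, 0.1, -1.1]
grip_width: 0.0183
gripper_force: 109.7
```

```bash
python3 look.py 21; python3 pan.py 21; python3 - <<'E'
from h import *
for z in (.02,.009,.006,.004): p,T=scoop_tool([.581,-.057,z],-17,0); print(z,end=''); cmd(p,T)
E
```

```text
[ 0.46638091 -0.02066785  0.17847788] [-0.23  0.14  0.08  2.25  0.15  0.56  1.01] pitch -12.3 yaw -16.9
n 980 322 floor z at 0: 0.0037 at lip 0.0034 pitch(nosedown deg) 0.5 roll -0.8
x max pct [0.036  0.0389 0.0398] y pct [-0.0266  0.0272] wall y [-0.0407 -0.0234  0.0379]
0.02CMD [0.067, -0.003, 0.316] [0.0, -0.001, 0.001] minrows 1.6
0.009CMD [0.076, -0.003, 0.359] [0.0, -0.001, 0.001] minrows 1.8
0.006CMD [0.079, -0.003, 0.371] [0.0, -0.001, 0.001] minrows 1.9
0.004CMD [0.08, -0.003, 0.379] [0.0, -0.001, 0.001] minrows 1.9
```

Request:
servo_tool:
  commands:
    - [[0.03, 0, 0.16], [0, 0, 0]]
    - [[0.067, -0.003, 0.316], [0, 0, 0]]
    - [[0.072, -0.003, 0.34], [0, 0, 0]]
    - [[0.076, -0.003, 0.359], [0, 0, 0]]
    - [[0.078, -0.003, 0.368], [0, 0, 0]]
    - [[0.08, -0.003, 0.377], [0, 0, 0]]
    - [[0.08, -0.003, 0.379], [0, 0, 0]]
    - [[0.08, -0.003, 0.379], [0, 0, 0]]
    - [[0.08, -0.003, 0.379], [0, 0, 0]]

```text
clock: 60.15
tcp_pos: [0.4662, -0.023, 0.0815]
orientation: [0.433, 2.897, -0.047]
contact_force: [-0.3, 0.2, -1.1]
grip_width: 0.0186
gripper_force: 109.3
```

```bash
python3 look.py 22; python3 - <<'E'
from fit import *
im,H,P,ok=load('side22','side')
p=np.array([.545,-.046]); m=ok&(H[...,1]<60)&(np.hypot(P[...,0]-p[0],P[...,1]-p[1])<.03)&(P[...,2]<.03); q=P[m]; A=np.c_[q[:,:2]-p,np.ones(len(q))]; c=np.linalg.lstsq(A,q[:,2],rcond=None)[0]; print(len(q),'pan floor z',c[2].round(4),'slope deg',np.degrees(c[:2]).round(1), 'expect .006')
E
```

```text
[ 0.46619071 -0.02295972  0.08153448] [-0.24  0.33  0.11  2.33  0.19  0.3   0.95] pitch -12.3 yaw -17.0
263 pan floor z 0.006 slope deg [-0.2  0.3] expect .006
```

Request:
servo_tool:
  commands:
    - [[0, 0, 0.003], [0, 0, 0]]
    - [[0, 0, 0.006], [0, 0, 0]]
    - [[0, 0, 0.006], [0, 0, 0]]

```text
clock: 60.6
tcp_pos: [0.4659, -0.0228, 0.081]
orientation: [0.432, 2.897, -0.047]
contact_force: [-14.2, 2.7, 28.9]
grip_width: 0.0182
gripper_force: 114.4
```

Request:
servo_tool:
  commands:
    - [[0, 0, 0], [0, 0, 0]]
    - [[0, 0, 0], [0, 0, 0]]
    - [[0, 0, 0], [0, 0, 0]]
    - [[0, 0, 0], [0, 0, 0]]
    - [[0, 0, 0], [0, 0, 0]]
    - [[0, 0, -0.1], [0, 0, 0]]
    - [[0, 0, -0.3], [0, 0, 0]]
    - [[0, 0, -0.5], [0, 0, 0]]
    - [[0, 0, -0.65], [0, 0, 0]]
    - [[0, 0, -0.65], [0, 0, 0]]
    - [[0, 0, -0.65], [0, 0, 0]]
    - [[0, 0, -0.65], [0, 0, 0]]
  claw: 0

```text
clock: 61.8
tcp_pos: [0.4325, -0.0131, 0.2372]
orientation: [0.433, 2.9, -0.049]
contact_force: [-0.4, -1.0, 0.1]
grip_width: 0.0855
gripper_force: 0.0
```

```bash
python3 look.py 23; python3 c.py 23; python3 - <<'E'
from fit import *
cmd([.507,.2305,.25],Rf(3.8,0))
cmd([.507,.2305,.25],Rt(3.8,0))
E
```

```text
[ 0.4325332  -0.01308078  0.2372097 ] [-0.26 -0.02  0.07  2.25  0.15  0.73  0.98] pitch -12.1 yaw -17.0
top knob 71 [0.5034 0.2287 0.1043]
   yellow 3 [0.481  0.2294 0.0095] [0.    0.005 0.004]
   green 38 [0.4874 0.3394 0.0089] [0.027 0.009 0.014]
   jar rim 189 ((0.6086456775665283, 0.2380422055721283), 0.055487971752882004)
top handle n 39 c [ 0.5001 -0.0351  0.0515] yaw -2.6 elev 50.3 zrange 0.035 0.066
  axis@z.083 [ 0.474  -0.0339  0.083 ]
  ->origin guess [ 0.5559 -0.0376  0.083 ]
wrist knob 0 [nan nan nan]
   yellow 166 [0.4862 0.2266 0.0103] [0.015 0.009 0.012]
   jar rim 471 ((0.6116582155227661, 0.20097222924232483), 0.03979187086224556)
wrist handle n 936 c [ 0.4619 -0.0214  0.0982] yaw -16.8 elev 44.1 zrange 0.044 0.115
  axis@z.083 [ 0.4769 -0.026   0.083 ]
  ->origin guess [ 0.5554 -0.0496  0.083 ]
[ 0.43269861 -0.01303792  0.23708361] [-0.25617154 -0.01657026  0.06966288  2.24960223  0.15164925  0.72736181
  0.98393548]
CMD [-0.01, 1.018, -0.052] [-0.026, 0.133, -0.23] minrows 5.1
CMD [-0.01, 1.018, -0.052] [0.187, 0.036, 1.76] minrows 18.6
  return _methods._mean(a, axis=axis, dtype=dtype,
  ret = um.true_divide(
```

Request:
servo_tool:
  commands:
    - [[-0.01, 0.99, -0.052], [-0.026, 0.133, -0.23]]
    - [[-0.01, 0.99, -0.052], [-0.026, 0.133, -0.23]]
    - [[-0.01, 0.99, -0.052], [-0.026, 0.133, -0.23]]
    - [[-0.01, 0.99, -0.052], [-0.026, 0.133, -0.23]]
    - [[-0.01, 0.99, -0.052], [-0.026, 0.133, -0.23]]
    - [[-0.01, 0.99, -0.052], [-0.026, 0.133, -0.23]]
    - [[-0.01, 0.99, -0.052], [-0.026, 0.133, -0.23]]
    - [[-0.01, 0.99, -0.052], [-0.026, 0.133, -0.23]]
    - [[-0.01, 0.99, -0.052], [-0.026, 0.133, -0.23]]

```text
clock: 62.95
tcp_pos: [0.5051, 0.2221, 0.2511]
orientation: [-0.101, 3.138, -0.0]
contact_force: [-0.2, -0.0, 0.4]
grip_width: 0.0855
gripper_force: 0.0
```

```bash
python3 look.py 24; python3 - <<'E'
from fit import *
cmd([.507,.2305,.18],Rf(3.8,0)); cmd([.507,.2305,.091],Rf(3.8,0))
im,H,P,ok=load('top24','top')
for x in r.mark_of('top','ball1')[:9]: u=x['uv']; print(np.round(u),round(x['confidence'],2),P[int(u[1]),int(u[0])].round(3))
z=np.load('wrist24.npz'); im=z['im']; cv2.imwrite('pics/j.png',np.hstack([cv2.resize(im[:,:,::-1],(400,300)),cv2.resize(np.load('side24.npz')['im'][130:200,240:320,::-1],(400,300))]))
E
```

```text
[0.50510626 0.22210537 0.25109422] [-0.47  0.28 -0.07  1.85  0.02  1.01  1.09] pitch -0.1 yaw 3.7
CMD [-0.008, 0.03, 0.286] [0.0, 0.002, -0.001] minrows 1.4
CMD [-0.007, 0.03, 0.642] [0.0, 0.002, -0.001] minrows 3.2
[150. 193.] 0.63 [0.625 0.271 0.083]
[178. 198.] 0.59 [0.616 0.2   0.062]
[151. 194.] 0.56 [0.625 0.269 0.081]
[158. 192.] 0.55 [0.63  0.255 0.06 ]
[151. 207.] 0.54 [0.593 0.269 0.065]
[171. 189.] 0.42 [0.637 0.218 0.066]
[308. 166.] 0.34 [ 0.705 -0.144  0.006]
```

Request:
servo_tool:
  commands:
    - [[-0.008, 0.03, 0.15], [0, 0, 0]]
    - [[-0.008, 0.03, 0.286], [0, 0, 0]]
    - [[-0.007, 0.03, 0.4], [0, 0, 0]]
    - [[-0.007, 0.03, 0.52], [0, 0, 0]]
    - [[-0.007, 0.03, 0.642], [0, 0, 0]]
    - [[-0.007, 0.03, 0.642], [0, 0, 0]]
    - [[-0.007, 0.03, 0.642], [0, 0, 0]]
    - [[-0.007, 0.03, 0.642], [0, 0, 0]]

```text
clock: 63.95
tcp_pos: [0.508, 0.2322, 0.0926]
orientation: [-0.104, 3.135, 0.003]
contact_force: [0.0, 0.8, 0.2]
grip_width: 0.0855
gripper_force: 0.0
```

Request:
servo_tool:
  commands:
    - [[0, 0, 0], [0, 0, 0]]
    - [[0, 0, 0], [0, 0, 0]]
    - [[0, 0, 0], [0, 0, 0]]
    - [[0, 0, 0], [0, 0, 0]]
    - [[0, 0, 0], [0, 0, 0]]
    - [[0, 0, 0], [0, 0, 0]]
    - [[0, 0, 0], [0, 0, 0]]
    - [[0, 0, 0], [0, 0, 0]]
  claw: 1
  squeeze: 60

```text
clock: 64.75
tcp_pos: [0.5069, 0.2318, 0.0914]
orientation: [-0.104, 3.137, 0.002]
contact_force: [-1.9, -1.3, 6.6]
grip_width: 0.0229
gripper_force: 58.5
```

Request:
servo_tool:
  commands:
    - [[0, 0.04, 0], [0, 0, 0]]
    - [[0, 0.1, 0], [0, 0, 0]]
    - [[0, 0.16, 0], [0, 0, 0]]
    - [[0, 0.22, 0], [0, 0, 0]]
    - [[0, 0.28, 0], [0, 0, 0]]
    - [[0, 0.34, 0], [0, 0, 0]]
    - [[0, 0.39, 0], [0, 0, 0]]
    - [[0, 0.42, 0], [0, 0, 0]]
    - [[0, 0.43, 0], [0, 0, 0]]
    - [[0, 0.436, 0], [0, 0, 0]]
    - [[0, 0.436, 0], [0, 0, 0]]
    - [[0, 0.436, 0], [0, 0, 0]]

```text
clock: 65.95
tcp_pos: [0.4983, 0.341, 0.0914]
orientation: [-0.106, 3.139, 0.001]
contact_force: [-5.5, -0.2, 6.4]
grip_width: 0.0224
gripper_force: 59.1
```

Request:
servo_tool:
  commands:
    - [[0, 0.006, 0], [0, 0, 0]]
    - [[0, 0.012, 0], [0, 0, 0]]
    - [[0, 0.012, 0], [0, 0, 0]]
    - [[0, 0.012, 0], [0, 0, 0]]

```text
clock: 66.35
tcp_pos: [0.4983, 0.3411, 0.0914]
orientation: [0.103, -3.139, 0.005]
contact_force: [-6.7, -7.1, 13.1]
grip_width: 0.0225
gripper_force: 59.6
```

Request:
servo_tool:
  commands:
    - [[0, -0.006, 0], [0, 0, 0]]
    - [[0, -0.006, 0], [0, 0, 0]]
    - [[0, -0.006, 0], [0, 0, 0]]
    - [[0, -0.006, 0], [0, 0, 0]]
    - [[0, -0.006, 0], [0, 0, 0]]
    - [[0, -0.006, -0.15], [0, 0, 0]]
    - [[0, -0.006, -0.35], [0, 0, 0]]
    - [[0, -0.006, -0.55], [0, 0, 0]]
    - [[0, -0.006, -0.7], [0, 0, 0]]
    - [[0, -0.006, -0.7], [0, 0, 0]]
    - [[0, -0.006, -0.7], [0, 0, 0]]
  claw: 0

```text
clock: 67.45
tcp_pos: [0.4993, 0.342, 0.2668]
orientation: [-0.104, 3.136, 0.003]
contact_force: [0.5, 0.2, -0.8]
grip_width: 0.0854
gripper_force: 0.0
```

```bash
python3 look.py 25; python3 - <<'E'
from fit import *
for c in ('top','side','wrist'):
    im,H,P,ok=load(c+'25',c)
    mm=ok&((H[...,0]<6)|(H[...,0]>174))&(H[...,1]>120)&(P[...,1]>.25)&(P[...,1]<.4)&(abs(P[...,0]-.50)<.05)&(P[...,2]>.098); print(c,'knob',mm.sum(),np.median(P[mm],0).round(4) if mm.any() else '')
    mm=ok&(H[...,1]<60)&(abs(P[...,2]-.096)<.004)&(abs(P[...,0]-.60)<.08)&(abs(P[...,1]-.348)<.07)
    if mm.sum()>9: print('   jar rim',mm.sum(),cv2.minEnclosingCircle(P[mm][:,:2].astype(np.float32)))
    mm=ok&(H[...,0]>45)&(H[...,0]<85)&(H[...,1]>110)&(P[...,2]>.05)&(P[...,2]<.08)&(P[...,1]>.2)&(P[...,0]<.47)
    if mm.sum(): print('  button',mm.sum(),np.median(P[mm],0).round(4),P[mm].min(0).round(3),P[mm].max(0).round(3))
    for x in r.mark_of(c,'start_top')[:1]: print('  start_top',x,P[int(x['uv'][1]),int(x['uv'][0])].round(4))
E
python3 - <<'E'
import cv2,numpy as np
a=np.load('wrist25.npz')['im'][...,::-1]; b=np.load('side25.npz')['im'][...,::-1]
cv2.imwrite('pics/fin.png',np.hstack([cv2.resize(a,(400,300)),cv2.resize(b[90:390,150:400][:,:],(400,480))[:300]]) if 0 else np.vstack([cv2.resize(a,(400,300)),np.zeros((0,400,3),np.uint8)]) if 0 else np.hstack([cv2.resize(a,(400,300)),cv2.resize(b[95:275,150:390],(400,300))]))
E
```

```text
[0.49931515 0.34204648 0.26681858] [-0.65  0.35 -0.07  1.71  0.03  1.08  0.91] pitch -0.2 yaw 3.8
top knob 78 [0.4921 0.3299 0.1081]
   jar rim 210 ((0.5997918248176575, 0.3493945300579071), 0.05594798922538757)
  button 128 [0.4217 0.2811 0.0607] [0.279 0.266 0.05 ] [0.437 0.647 0.071]
  start_top {'uv': [147.2, 270.4], 'confidence': 0.56} [0.4292 0.2787 0.0612]
side knob 30 [0.4955 0.333  0.1031]
   jar rim 143 ((0.5993951559066772, 0.3469676375389099), 0.058038998395204544)
  button 72 [0.4237 0.2729 0.059 ] [0.408 0.262 0.05 ] [0.437 0.29  0.066]
  start_top {'uv': [206.2, 152.9], 'confidence': 0.65} [ 0.4258  0.384  -0.0021]
wrist knob 628 [0.4974 0.3414 0.1082]
   jar rim 1797 ((0.6033474206924438, 0.3495621085166931), 0.05540606006979942)
  button 888 [0.4262 0.2824 0.0647] [0.412 0.266 0.054] [0.441 0.297 0.067]
  start_top {'uv': [221.6, 95.4], 'confidence': 0.72} [0.4281 0.2811 0.0649]
```

View pics/fin.png

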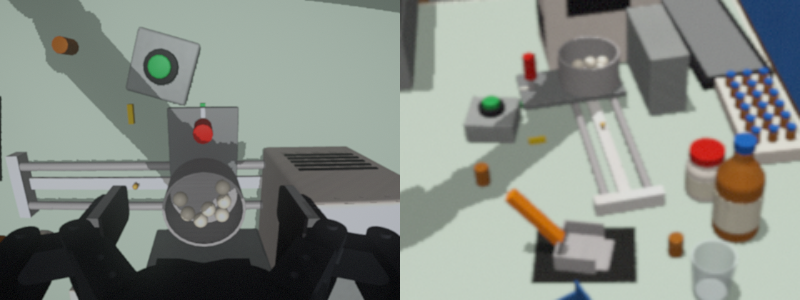

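The jar is home by the green tab, with what look like seven balls inside (wrist view, around (205,205)). The scoop stands on its mat and the button is at (158,67). Now I press the button.

```bash
python3 -c "
from h import *
cmd([.4255,.2815,.15],Rf(3.8)); cmd([.4255,.2815,.092],Rf(3.8))"
```

```text
CMD [0.308, -0.219, 0.458] [-0.0, 0.0, 0.0] minrows 3.0
CMD [0.308, -0.219, 0.69] [-0.0, 0.0, 0.0] minrows 3.9
```

Request:
servo_tool:
  commands:
    - [[0.15, -0.11, 0], [0, 0, 0]]
    - [[0.308, -0.219, 0.1], [0, 0, 0]]
    - [[0.308, -0.219, 0.25], [0, 0, 0]]
    - [[0.308, -0.219, 0.4], [0, 0, 0]]
    - [[0.308, -0.219, 0.5], [0, 0, 0]]
    - [[0.308, -0.219, 0.6], [0, 0, 0]]
    - [[0.308, -0.219, 0.69], [0, 0, 0]]
    - [[0.308, -0.219, 0.69], [0, 0, 0]]
    - [[0.308, -0.219, 0.69], [0, 0, 0]]
    - [[0.308, -0.219, 0.69], [0, 0, 0]]
  claw: 1

```text
clock: 68.75
tcp_pos: [0.4269, 0.2827, 0.0942]
orientation: [-0.104, 3.136, 0.003]
contact_force: [-0.5, 0.6, 1.0]
grip_width: 0.0
gripper_force: 0.0
```

Request:
servo_tool:
  commands:
    - [[0, 0, 0.01], [0, 0, 0]]
    - [[0, 0, 0.02], [0, 0, 0]]
    - [[0, 0, 0.03], [0, 0, 0]]
    - [[0, 0, 0.04], [0, 0, 0]]
    - [[0, 0, 0.04], [0, 0, 0]]

```text
clock: 69.25
tcp_pos: [0.4261, 0.282, 0.0829]
orientation: [-0.104, 3.138, 0.001]
contact_force: [0.1, -0.3, 0.2]
grip_width: -0.0001
gripper_force: 0.0
```

Request:
servo_tool:
  commands:
    - [[0, 0, 0.008], [0, 0, 0]]
    - [[0, 0, 0.016], [0, 0, 0]]
    - [[0, 0, 0.016], [0, 0, 0]]

```text
clock: 69.55
tcp_pos: [0.4264, 0.2823, 0.0792]
orientation: [-0.104, 3.137, 0.002]
contact_force: [-0.0, -0.0, 1.8]
grip_width: -0.0002
gripper_force: 1.2
```

Request:
servo_tool:
  commands:
    - [[0, 0, 0.008], [0, 0, 0]]
    - [[0, 0, 0.016], [0, 0, 0]]
    - [[0, 0, 0.016], [0, 0, 0]]

```text
clock: 69.85
tcp_pos: [0.4265, 0.2823, 0.0752]
orientation: [-0.104, 3.137, 0.002]
contact_force: [-0.7, -0.3, 3.9]
grip_width: -0.0
gripper_force: 2.4
```

Request:
servo_tool:
  commands:
    - [[0, 0, 0.006], [0, 0, 0]]
    - [[0, 0, 0.012], [0, 0, 0]]
    - [[0, 0, 0.012], [0, 0, 0]]

```text
clock: 70.15
tcp_pos: [0.4266, 0.2824, 0.0746]
orientation: [-0.104, 3.137, 0.002]
contact_force: [-7.8, -4.8, 31.8]
grip_width: 0.0001
gripper_force: 15.7
```

The button bottomed out: it stopped moving and the force rose to 32 N. Retreat and check.

Request:
servo_tool:
  commands:
    - [[0, 0, -0.02], [0, 0, 0]]
    - [[0, 0, -0.1], [0, 0, 0]]
    - [[0, 0, -0.3], [0, 0, 0]]
    - [[0, 0, -0.5], [0, 0, 0]]
    - [[0, 0, -0.6], [0, 0, 0]]
    - [[0, 0, -0.6], [0, 0, 0]]
    - [[0, 0, -0.6], [0, 0, 0]]
    - [[0, 0, -0.6], [0, 0, 0]]

```text
clock: 70.95
tcp_pos: [0.4252, 0.2814, 0.2206]
orientation: [-0.105, 3.14, -0.001]
contact_force: [0.4, 1.1, 0.2]
grip_width: -0.0003
gripper_force: 0.0
```

```bash
python3 look.py 26; python3 - <<'E'
from fit import *
for c in ('top','side'):
    im,H,P,ok=load(c+'26',c)
    mm=ok&(H[...,1]<60)&(abs(P[...,2]-.096)<.004)&(abs(P[...,0]-.60)<.08)&(abs(P[...,1]-.348)<.07)
    print(c,'jar rim',cv2.minEnclosingCircle(P[mm][:,:2].astype(np.float32)))
    scoopfit(H,P,ok,c)
    for n in ('ball1','vial_a','beaker','salt_jar','solvent_bottle','tip_box'):
        print(n,[(np.round(x['uv']).astype(int).tolist(),round(x['confidence'],2)) for x in r.mark_of(c,n)[:9 if n=='ball1' else 2]])
E
```

```text
[0.42516654 0.2813914  0.22063717] [-0.63  0.24 -0.09  1.97  0.03  0.93  0.9 ] pitch -0.0 yaw 3.8
top jar rim ((0.6006869673728943, 0.3490440845489502), 0.05596320703625679)
top handle n 164 c [ 0.4744 -0.0268  0.0816] yaw -16.8 elev 47.4 zrange 0.034 0.117
  axis@z.083 [ 0.4732 -0.0264  0.083 ]
  ->origin guess [ 0.5517 -0.0501  0.083 ]
ball1 [([118, 198], 0.64), ([129, 193], 0.56), ([132, 202], 0.55), ([122, 191], 0.48), ([114, 212], 0.46), ([108, 196], 0.38), ([110, 205], 0.37)]
vial_a [([306, 167], 0.44), ([279, 178], 0.41)]
beaker [([308, 166], 0.98), ([206, 198], 0.34)]
salt_jar [([232, 146], 0.61), ([108, 200], 0.55)]
solvent_bottle [([264, 144], 0.73), ([272, 226], 0.53)]
tip_box []
side jar rim ((0.6003331542015076, 0.3460959792137146), 0.0573367103934288)
side handle n 270 c [ 0.4803 -0.0347  0.0719] yaw -17.0 elev 50.2 zrange 0.032 0.114
  axis@z.083 [ 0.4714 -0.032   0.083 ]
  ->origin guess [ 0.5499 -0.056   0.083 ]
ball1 [([257, 134], 0.57), ([264, 131], 0.55), ([268, 131], 0.35)]
vial_a [([197, 205], 0.6), ([315, 245], 0.5)]
beaker [([336, 270], 0.83)]
salt_jar [([332, 206], 0.93)]
solvent_bottle [([348, 231], 0.74)]
tip_box [([361, 305], 0.61), ([225, 217], 0.37)]
```

Seven balls are detected in the jar, the scoop is on its mat and the bystanders haven't moved.

```bash
python3 -c "
from bench import r
print(r.hand_in())"
```

```text
the job is handed in; nothing more can be done
None
```

The job is done and handed in at about 71 s: all seven balls are in the jar, the scoop stands on its mat, the carriage is home and the start button was pressed right down last. One ball had popped out onto the bench, and I recovered it with the scoop without finger contact.

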